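Close the baking containers

ROBOT

A 7-joint arm with a two-finger parallel gripper is mounted at the origin on the work surface. World frame = base frame: x ahead of the robot, y to its left, z up, the work surface at z = 0. Lengths are in mm, angles in rad, forces in N, time in s.
With the tool pointing down it reaches from about 350 to 900 mm from the base axis. Payload 8.1 kg.
Tool frame: the origin (TCP) lies midway between the tips of the shut fingers; the grasp point (between the pads) lies 19 mm behind it (bot.grasp_offset is the distance from the TCP to the grasp point, in mm); z points along the fingers, y is the line along which they close (so a half turn about z gives the same grasp; the last joint's range is limited). The gripper opens to 92 mm and grips with 3 to 60 N. Pads are 19 mm wide; open, the fingers measure 130 mm over their backs; the gripper's body (75 mm by 190 mm) begins 47 mm behind the grasp point.
Start: joints at [1.099, 0.434, 0.025, 1.573, -0.012, 1.134, -0.075], TCP at [225.288, -582.998, 226.742] pointing down, gripper open.
Joint ranges: [-2.62, 2.62], [-0.44, 2.09], [-1.27, 1.32], [0.08, 2.57], [-1.32, 4.46], [0.12, 2], [-2.74, 2.74]. Speed limits (rad/s): [2.22, 2.22, 3.01, 3.01, 3.14, 3.14, 3.14].

INTERFACE

Orientations are given as a unit quaternion [x, y, z, w].
In Python, from rig import bot gives the robot as it stands. The module is installed in compiled form; this text tells all that it offers.
- The arm moves only by the shell command python3 -m handwheel 'ROWS' [FORCE]. ROWS is JSON, a list of rows, each an object of numbers: "claw": the finger opening in m, from 0 to 0.0918; "dx", "dy", "dz": the shift along the tool's x, y, z in m; "rx", "ry", "rz": the turn, a rotation vector about the tool's x, y, z in degrees. A call has 1 to 20 rows; each row shifts and turns the commanded pose from where the row before left it, along the tool's axes as they then stand; what a row does not reach is not made up. A row lasts 1/8 s, in which the tool goes at most 62.5 mm and 10.7 degrees, less where a joint would pass 70% of its speed; a pose out of reach is approached as far as the arm can. A call is refused whole if a number of a shift passes 0.0625 or a number of a turn 10.7, either way. A call with a gripper value outside its range is refused whole. The fingers move at their own pace and stop on an object; FORCE is the grip in N (left out, the last holds). Time passes only in rows, so rows that do not move let the fingers close. It gives the time, the measured TCP pose, the force, the opening and the grip force at its end, in the units of the state.
- bot.observe(): the state, without advancing time (a new reading comes with each control period).
- bot.grab_frame(name): name is "scene" or "top" or "wrist"; returns the picture (400x640x3 uint8, red, green, blue); there is no depth.
- bot.camera_model(name): a dict with "vertical_fov" (degrees; the focal length in pixels is half the picture's height over the tangent of half this angle, whatever the lens; pixels are square), "cx", "cy" (the principal point, pixels), "xyz" and "orientation" of the camera in the world. Camera axes: x right, y up, looking along -z (the intrinsics and any distortion apply to the point x, -y, -z); pixel columns grow to the right and rows downward; lengths in mm; the calibration is good to about 2 mm. A picture is of the moment at which its call begins: read the wrist's pose just before it. camera_model takes no time and is no camera call; for the wrist camera it gives the pose at the moment of the call.
- bot.sign_off(): hands the job in; it is judged then, once.
The state is a dict: "time": time; "qpos": joint angles; "dq": joint speeds; "joint_efforts": joint torques, N m; "ee_pos": TCP position; "eef_rot": TCP orientation; "ft_force": force on the tool from outside, world axes, zero at the start; "torque": the same for the moment, N m; "width": finger opening in mm; "grip_force": force on a finger pad.
Only numpy, scipy, OpenCV 4.12 (cv2) and the standard library are available. Lean on these libraries where they do the work, as an engineer would, in place of code of your own. Each camera call takes 0.05 s, during which the arm holds its last target. There are 200 camera calls.

TASK

The baking is measured out: lay the steel scoop back inside the big round crock, then close the crock, the small jar and the oblong butter box, each with its own wooden lid, pressed fully home so that it sits flat on the rim. Leave the three containers upright where they stand, and do not disturb the hand mixer, the glass jug or the little glass bowl.

Things in the scene. Friction and masses are not known exactly. Their poses are not given: they have to be found in the camera images.
- crock: The big round container: white stoneware pot, open at the top, 140 mm outside diameter (a thin bead round it makes 146 mm), rim 72 mm high, walls 6 mm, inside 128 mm wide, inner floor 8 mm above the table. Loose, about 0.68 kg. Origin: centre of its underside; z up.
- jar: The small round container: white stoneware pot, open at the top, 96 mm outside diameter (bead 102 mm), rim 90 mm high, walls 6 mm, inside 84 mm wide. Loose, about 0.5 kg. Origin: centre of its underside; z up.
- butter_box: The oblong container: white stoneware box, open at the top, 150 mm long (its x axis) by 100 mm wide (its y axis), rim 65 mm high, walls 6 mm, inside 138 x 88 mm. Loose, about 0.7 kg. Origin: centre of its underside; z up.
- crock_lid: Big round pale wooden lid of the crock, lying right way up. Origin: centre of its plug's underside; z up. Tapered plug 0 to 12 mm up (108 mm wide below, 120 above), board 12 to 22 mm (140 mm wide), round knob 22 to 50 mm (22 mm thick at the foot, 30 mm from 38 mm up). 0.18 kg. Fully home, the board rests on the rim, origin 60 mm above the crock's.
- jar_lid: Small round pale wooden lid of the jar, lying right way up. Origin: centre of its plug's underside; z up. Tapered plug 0 to 12 mm up (66 mm wide below, 77 above), board 12 to 22 mm (96 mm wide), round knob 22 to 50 mm (22 mm thick at the foot, 30 mm from 38 mm up). 0.1 kg. Fully home, the board rests on the rim, origin 78 mm above the jar's.
- butter_lid: Oblong pale wooden lid of the butter box. Origin: centre of its plug's underside; z up. Tapered plug 0 to 12 mm up (121 x 71 mm below, 133 x 83 above), board 12 to 22 mm (150 along x, 100 along y), bar grip 22 to 50 mm (60 mm along x, 14 to 16 mm thick). 0.17 kg. Fits either way round. Fully home, board on the rim, x axes parallel, origin 53 mm above the box's.
- scoop: Measuring scoop, 92 mm long along x, lying on its cup: round open steel cup 47 mm wide at the rim (39 mm at the foot), 30 mm high, centred at x = -22 mm; level black handle from x = 0 to +46 mm, 12 mm wide along y, 21 to 29 mm above the underside. Origin: under the middle of its length, level with the cup's underside; z up. 0.07 kg. Fits lying flat in the crock.
- mixer: Bystander: white electric hand mixer standing on its heel, about 96 x 88 mm and 190 mm tall, its handle reaching 108 mm from the origin along its x axis. Origin: under its middle. Leave it alone.
- jug: Bystander: glass measuring jug, 106 mm across the rim, 117 mm tall, its handle reaching 88 mm from the origin along its y axis. Origin: centre of its underside. Leave it alone.
- pinch_bowl: Bystander: little glass bowl, 72 mm across, 32 mm tall. Origin: centre of its underside. Leave it alone.
Not all that is in view belongs to the job. Leave any turquoise or yellow look-alike of the crock_lid alone.

How it is judged:
By the outcome, as a careful person would: the job done as asked, in the order asked, and still so for the second after the job is handed in, with the robot touching nothing.
It also fails if it takes over 118 s, if anything falls off the work surface, if the arm or the gripper's body presses on something with over 40 N, if the wrist force passes 120 N, or if a joint passes its speed limit or range.

## Working session

There is one attempt and no reset: what is moved stays moved. The work goes in short steps, Python scripts to look and compute and a shell command to move; the robot and the scene stay as the last step left them, time stands still between calls to the robot, and variables do not carry over. Pictures are saved under pics/ and viewed, at most 14 in all, crops included, and the job is handed in when it is done.

```bash
mkdir -p pics
python3 - <<'E'
from rig import bot
import cv2
for n in ("scene","top","wrist"):
    m=bot.camera_model(n); print(n,m)
    cv2.imwrite(f"pics/{n}0.png",bot.grab_frame(n)[:,:,::-1])
s=bot.observe();print(s)
E
```

```text
scene {'vertical_fov': 44.16602069375696, 'cx': 321.07366505808443, 'cy': 200.19857509525005, 'xyz': array([1391.73349175,  493.81175394, 1281.06065733]), 'orientation': array([0.17150882, 0.28646989, 0.81772022, 0.46888525])}
top {'vertical_fov': 52.30194429166501, 'cx': 319.23147898642947, 'cy': 204.00638600294283, 'xyz': array([ 394.55962225,   12.91424772, 1301.48526304]), 'orientation': array([ 0.02738764, -0.03940127, -0.69950602,  0.71301387])}
wrist {'vertical_fov': 71.64871313773509, 'cx': 319.20355514362194, 'cy': 199.14204722631928, 'xyz': array([ 288.48443454, -558.47364225,  383.66568207]), 'orientation': array([-0.10659359,  0.07410655, -0.560479  ,  0.8179299 ])}
{'time': 0.15, 'qpos': array([ 1.09936766,  0.43503123,  0.02495598,  1.57389085, -0.01156314,
        1.13397002, -0.07512583]), 'dq': array([ 0.00117894, -0.00129719,  0.0005907 , -0.00172624, -0.00073495,
        0.00079495,  0.00057165]), 'joint_efforts': array([ 1.89789404e-03, -6.68267584e+01,  9.86138284e-01, -3.14696395e+01,
       -6.03454630e-02,  3.93303484e-02,  1.25350434e-04]), 'ee_pos': array([ 225.14485486, -582.63189874,  226.14366556]), 'eef_rot': array([ 9.83049373e-01,  1.83340110e-01, -1.69815163e-04, -5.52184834e-04]), 'ft_force': array([0.25341229, 0.02585153, 0.86814902]), 'torque': array([-0.00162472,  0.02720802,  0.09889711]), 'grip_force': 0.0, 'width': 91.68032012112944}
```

View pics/top0.png

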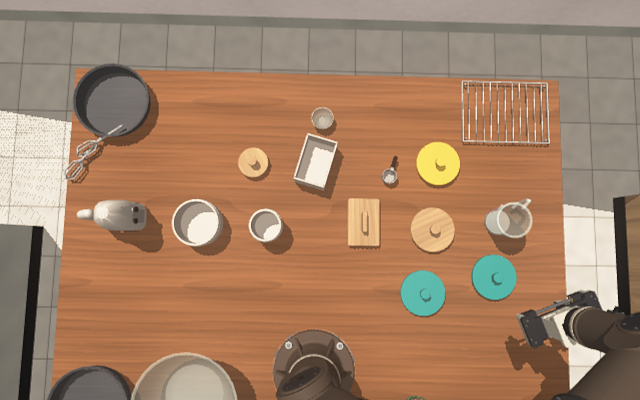

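View pics/scene0.png

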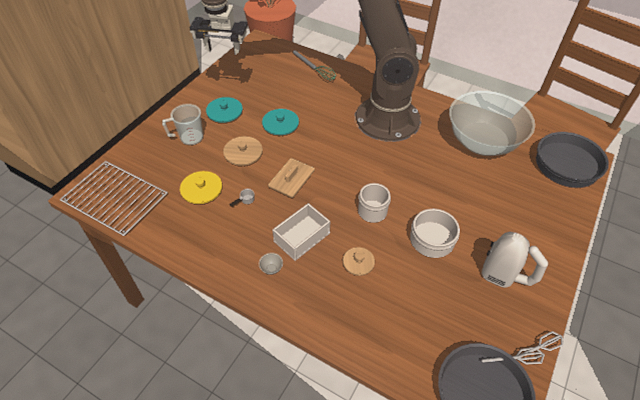

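Top view: crock (197,223), jar (266,225), butter box (316,161), jar lid (253,163), butter lid (364,222) and scoop (391,174). There are four candidates for the crock lid: pale wood (433,230), yellow (438,163), turquoise (423,293) and turquoise (494,277). Only (433,230) is pale wood, as described. I'll confirm it in an enlarged crop.

```bash
cat > h.py <<'E'
import numpy as np, cv2
from rig import bot
from scipy.spatial.transform import Rotation as R
def cam(n): 
    m=dict(bot.camera_model(n)); m['R']=R.from_quat(m['orientation']).as_matrix(); m['f']=200/np.tan(np.radians(m['vertical_fov']/2)); return m
def ray(m,uv):
    d=m['R']@np.array([(uv[0]-m['cx'])/m['f'],-(uv[1]-m['cy'])/m['f'],-1]); return np.array(m['xyz']),d/np.linalg.norm(d)
def plane(m,uv,z):
    o,d=ray(m,uv); return o+d*(z-o[2])/d[2]
def proj(m,p):
    c=m['R'].T@(np.array(p)-m['xyz']); return np.array([m['cx']+m['f']*c[0]/-c[2], m['cy']-m['f']*c[1]/-c[2]])
def tri(m1,u1,m2,u2):
    o1,d1=ray(m1,u1);o2,d2=ray(m2,u2)
    t=np.linalg.lstsq(np.stack([d1,-d2],1),o2-o1,rcond=None)[0]
    a,b=o1+t[0]*d1,o2+t[1]*d2
    return (a+b)/2,np.linalg.norm(a-b)
E
python3 - <<'E'
import cv2
a=cv2.imread('pics/top0.png');b=cv2.imread('pics/scene0.png')
cv2.imwrite('pics/ctop.png',cv2.resize(a[130:320,160:540],None,fx=2.1,fy=2.1,interpolation=3))
cv2.imwrite('pics/cscene.png',cv2.resize(b[90:290,150:480],None,fx=2.4,fy=2.4,interpolation=3))
h=cv2.cvtColor(a,40)
for p in [(425,222),(372,240),(245,170),(365,225),(440,280),(300,160),(300,250),(391,174)]: print(p,h[p[1],p[0]])
E
```

```text
(425, 222) [ 17 105 240]
(372, 240) [ 16 108 229]
(245, 170) [ 16 107 233]
(365, 225) [ 16 108 234]
(440, 280) [ 82  90 178]
(300, 160) [ 15  48 192]
(300, 250) [ 11 144 181]
(391, 174) [ 13  48 139]
```

View pics/ctop.png

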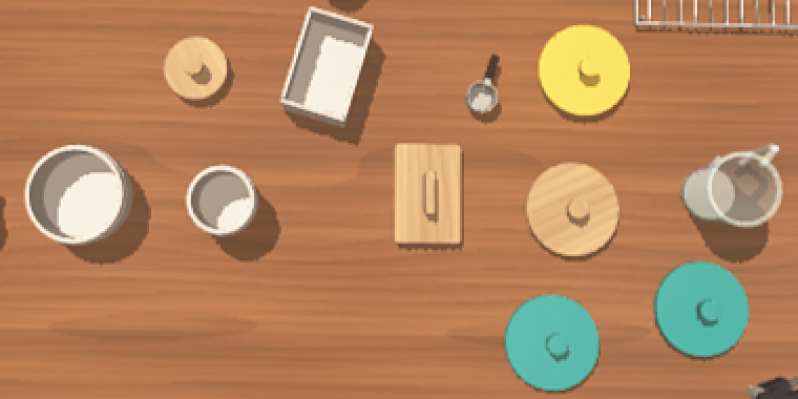

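View pics/cscene.png

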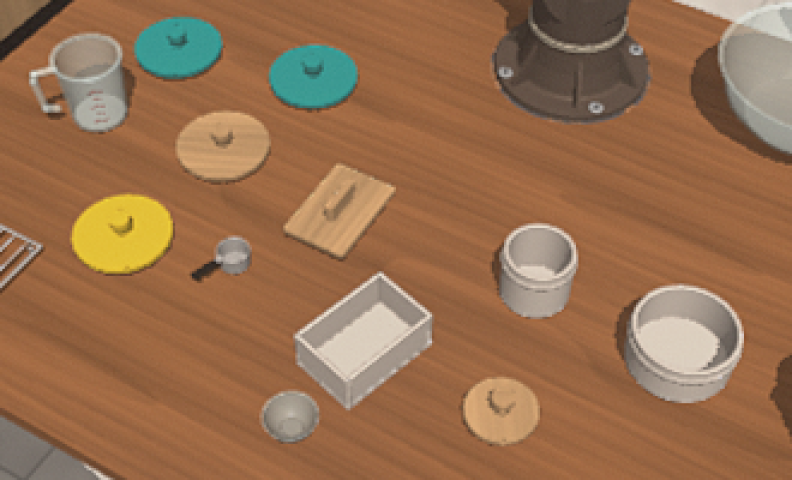

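The crop confirms it: the pale wooden disc at top (433,230), scene (243,151), is the crock lid. The yellow disc and the two turquoise ones are decoys. Both round lids and the butter lid lie right way up.

```bash
cat > m.py <<'E'
from h import *
a=cv2.imread('pics/top0.png');b=cv2.imread('pics/scene0.png')
ct,cs=cam('top'),cam('scene')
def comps(im,lo,hi,amin):
    k=cv2.inRange(cv2.cvtColor(im,cv2.COLOR_BGR2HSV),lo,hi); k=cv2.morphologyEx(k,cv2.MORPH_CLOSE,np.ones((3,3)))
    return [c for c in cv2.findContours(k,0,2)[0] if cv2.contourArea(c)>amin]
E
python3 - <<'E'
from m import *
def show(im,cam,lo,hi,amin,roi):
    for c in comps(im,lo,hi,amin):
        x,y,w,h=cv2.boundingRect(c)
        if not(roi[0]<x<roi[2] and roi[1]<y<roi[3]): continue
        hu=cv2.convexHull(c); e=cv2.fitEllipse(hu) if len(hu)>5 else 0
        print((x,y,w,h),cv2.contourArea(c),np.round(e[0],1),np.round(e[1],1), 'z22',plane(cam,e[0],22)[:2].round(1),'z72',plane(cam,e[0],72)[:2].round(1))
for nm,im,c,roi in(('top',a,ct,(150,100,500,300)),('scene',b,cs,(160,90,470,280))):
    print(nm,'wood');show(im,c,(12,60,200) if nm=='top' else (12,60,185),(22,128,255),200,roi)
    print(nm,'white');show(im,c,(0,0,100),(30,75,255),100,roi)
E
```

```text
top wood
(411, 207, 44, 45) 1460.5 [432.3 229. ] [43.  44.6] z22 [ 443.9 -365.8] z72 [ 442. -351.]
(348, 198, 31, 48) 1377.5 [363.6 221.7] [48.  99.1] z22 [ 462.8 -148.5] z72 [ 460.1 -142.2]
(238, 147, 30, 30) 657.5 [252.6 161.8] [29.2 30. ] z22 [646.5 206.4] z72 [636.6 198.8]
top white
(249, 209, 34, 34) 849.5 [265.3 225. ] [33.6 33.7] z22 [446.5 159.9] z72 [444.4 154.1]
(172, 199, 51, 48) 1833.0 [196.8 222.4] [47.3 50.7] z22 [450.6 373.8] z72 [448.4 359.7]
(485, 198, 47, 40) 1293.0 [511.3 218.6] [37.9 53.8] z22 [ 481.7 -617.7] z72 [ 478.3 -593. ]
(382, 167, 15, 17) 162.5 [389.4 175.2] [14.2 16.9] z22 [ 612.7 -229.7] z72 [ 604.2 -220.2]
(294, 133, 44, 57) 1567.0 [315.  160.8] [40.5 66.3] z22 [654.1   8.1] z72 [644.    8.3]
(312, 107, 22, 22) 340.0 [322.1 117.7] [21.3 22.2] z22 [795.4 -11.8] z72 [779.7 -10.9]
scene wood
(343, 247, 32, 28) 615.5 [358.6 260.5] [26.8 31.1] z22 [645.5 208.5] z72 [675.2 219.8]
(269, 159, 46, 37) 867.0 [290.9 176.5] [32.  45.9] z22 [ 464.4 -145.7] z72 [ 501.3 -120.3]
(224, 136, 38, 28) 776.5 [242.3 149.8] [27.5 38. ] z22 [ 445.2 -363.2] z72 [ 482.8 -329.1]
scene white
(259, 253, 24, 21) 364.0 [270.6 263.1] [21.  23.6] z22 [786.8 -13.3] z72 [810.8   6.8]
(410, 208, 50, 50) 1854.0 [434.1 232.6] [49.3 49.8] z22 [434.4 365.2] z72 [472.4 370.3]
(272, 203, 58, 58) 1882.5 [301.5 232. ] [50.6 59.3] z22 [643.6   6.7] z72 [673.3  26. ]
(239, 189, 15, 15) 156.5 [246.7 196.1] [15.1 15.4] z22 [ 612.  -224.6] z72 [ 643. -196.]
(358, 183, 33, 40) 996.0 [373.3 202.3] [34.5 40. ] z22 [422.2 147.3] z72 [460.7 161.1]
(359, 108, 62, 33) 490.0 [392.1 123.1] [35.7 59.4] z22 [41.5 38.2] z72 [95.1 56.3]
(162, 104, 41, 41) 1003.5 [185.1 124.2] [40.8 44.8] z22 [ 444.6 -625.5] z72 [ 482.2 -581. ]
```

```bash
cat >> h.py <<'E'
def go(xyz,yaw=None):
    """tool-frame move from the measured pose to TCP xyz (mm), tool-x yaw (deg), pointing down: first the turn, then the shift (m)"""
    s=bot.observe(); r=R.from_quat(s['eef_rot']); M=r.as_matrix()
    y0=np.degrees(np.arctan2(M[1,0],M[0,0])); yaw=y0 if yaw is None else yaw
    T=R.from_euler('z',yaw,degrees=True)*R.from_euler('x',180,degrees=True)
    print('t',round(s['time'],2),'at',s['ee_pos'].round(1),'yaw',round(y0,2),'w',round(s['width'],1),'F',s['ft_force'].round(1),'turn',np.degrees((r.inv()*T).as_rotvec()).round(2),'shift',(T.as_matrix().T@(np.array(xyz)-s['ee_pos'])/1000).round(4))
E
python3 - <<'E'
from m import *
cw=cam('wrist'); s=bot.observe()
M=R.from_quat(s['eef_rot']).as_matrix()
print('cam in tool',M.T@(cw['xyz']-s['ee_pos']),'axis',M.T@(-cw['R'][:,2]),'up',M.T@cw['R'][:,1])
print('mixer right edge',plane(ct,(147,215),150),plane(ct,(147,215),0),'left',plane(ct,(78,215),150))
print('jug left',plane(ct,(486,220),0),plane(ct,(498,220),117))
print('scoop cup tri',tri(ct,(389.4,175.2),cs,(246.7,196.1)),'handle end',tri(ct,(395.5,157),cs,(231.5,205)))
print('bowl',tri(ct,(322.1,117.7),cs,(270.6,263.1)))
for n,u,v in(('clid',(432.3,229),(242.3,149.8)),('blid',(363.6,221.7),(290.9,176.5)),('jlid',(252.6,161.8),(358.6,260.5))): print(n,tri(ct,u,cs,v))
go((520,-250,230),-20)
E
```

```text
cam in tool [  67.77065536    0.15779165 -157.63722531] axis [-2.57298691e-01 -2.87072636e-04  9.66331879e-01] up [ 9.66331877e-01 -3.83311578e-04  2.57298576e-01]
mixer right edge [463.16901176 477.96041718 150.        ] [472.10651948 538.54037218   0.        ] left [459.4280141  669.90855594 150.        ]
jug left [ 477.10744522 -546.28626749    0.        ] [ 470.36995177 -531.47735097  117.        ]
scoop cup tri (array([ 611.86756409, -227.80931865,   20.64282465]), np.float64(4.5838749649669985)) handle end (array([ 670.20164902, -246.19131027,   24.8995332 ]), np.float64(5.0844953671322015))
bowl (array([791.8157027 , -10.55685439,  31.42580577]), np.float64(2.5383893141365075))
clid (array([ 443.70719658, -365.42356238,   20.09604112]), np.float64(1.744174835905177))
blid (array([ 462.61463813, -147.98015016,   19.20701775]), np.float64(1.8469165606780287))
jlid (array([646.06629838, 207.45036979,  21.8310322 ]), np.float64(2.1772231228611494))
t 0.15 at [ 225.1 -582.6  226.1] yaw 21.13 w 91.7 F [0.3 0.  0.9] turn [-6.000e-02  3.000e-02  4.113e+01] shift [ 0.1633 -0.4134 -0.0039]
```

```bash
python3 -m handwheel '[{"rz":9.8},{"rz":9.8},{"rz":9.8},{"rz":9.8},{"dx":0.023,"dy":-0.038,"dz":0.002},{"dx":0.023,"dy":-0.038,"dz":0.002},{"dx":0.023,"dy":-0.038,"dz":0.002},{"dx":0.023,"dy":-0.038,"dz":0.002},{"dx":0.023,"dy":-0.038,"dz":0.002},{"dx":0.023,"dy":-0.038,"dz":0.002},{"dx":0.023,"dy":-0.038,"dz":0.002},{"dx":0.023,"dy":-0.038,"dz":0.002},{"dx":0.023,"dy":-0.038,"dz":0.002},{"dx":0.023,"dy":-0.038,"dz":0.002},{"dx":0.023,"dy":-0.038,"dz":0.002},{"dx":0.023,"dy":-0.038,"dz":0.002},{},{}]'
cat > look.py <<'E'
import sys,pickle; from h import *
n=sys.argv[1]; s=bot.observe(); m=cam('wrist'); im=bot.grab_frame('wrist'); cv2.imwrite(f'pics/{n}.png',im[:,:,::-1]); pickle.dump(m,open(f'pics/{n}.pkl','wb'))
go((630,-235,200),-18)
E
python3 look.py w1
```

```text
t 0.2 at [ 225.2 -582.7  226.3] yaw 21.13 w 91.8 F [-0.9  0.7  0.2] turn [-5.000e-02  2.000e-02  3.913e+01] shift [ 0.2776 -0.4558  0.0263]$[0]: bad value
```

View pics/w1.png

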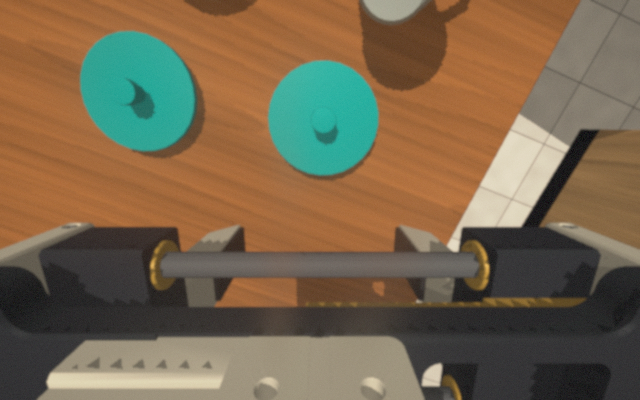

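```bash
python3 -m handwheel '[{"claw":0.09,"dx":0,"dy":0,"dz":0,"rx":0,"ry":0,"rz":9.8}]' 20; python3 -m handwheel '[{"dx":0,"dy":0,"dz":0,"rx":0,"ry":0,"rz":9.8}]'; python3 -m handwheel '[{"claw":0.09,"rz":9.8}]'
```

```text
time: 0.32
ee_pos: [225.1, -582.8, 226.4]
eef_rot: [0.995, 0.097, -0.0, -0.0]
ft_force: [0.4, 0.5, -0.5]
width: 90.6
grip_force: 0.0$[0]: bad value
$[0]: bad value
```

```bash
python3 -m handwheel '[{"claw":0.09,"dx":0,"dy":0,"dz":0,"rx":0,"ry":0,"rz":9.8},{"claw":0.09,"dx":0,"dy":0,"dz":0,"rx":0,"ry":0,"rz":9.8},{"claw":0.09,"dx":0,"dy":0,"dz":0,"rx":0,"ry":0,"rz":9.8},{"claw":0.09,"dx":0.0152,"dy":-0.0381,"dz":0.002,"rx":0,"ry":0,"rz":0},{"claw":0.09,"dx":0.0152,"dy":-0.0381,"dz":0.002,"rx":0,"ry":0,"rz":0},{"claw":0.09,"dx":0.0152,"dy":-0.0381,"dz":0.002,"rx":0,"ry":0,"rz":0},{"claw":0.09,"dx":0.0152,"dy":-0.0381,"dz":0.002,"rx":0,"ry":0,"rz":0},{"claw":0.09,"dx":0.0152,"dy":-0.0381,"dz":0.002,"rx":0,"ry":0,"rz":0},{"claw":0.09,"dx":0.0152,"dy":-0.0381,"dz":0.002,"rx":0,"ry":0,"rz":0},{"claw":0.09,"dx":0.0152,"dy":-0.0381,"dz":0.002,"rx":0,"ry":0,"rz":0},{"claw":0.09,"dx":0.0152,"dy":-0.0381,"dz":0.002,"rx":0,"ry":0,"rz":0},{"claw":0.09,"dx":0.0152,"dy":-0.0381,"dz":0.002,"rx":0,"ry":0,"rz":0},{"claw":0.09,"dx":0.0152,"dy":-0.0381,"dz":0.002,"rx":0,"ry":0,"rz":0},{"claw":0.09,"dx":0.0152,"dy":-0.0381,"dz":0.002,"rx":0,"ry":0,"rz":0},{"claw":0.09,"dx":0.0152,"dy":-0.0381,"dz":0.002,"rx":0,"ry":0,"rz":0},{"claw":0.09,"dx":0,"dy":0,"dz":0,"rx":0,"ry":0,"rz":0}]'
python3 look.py w2
```

```text
time: 2.33
ee_pos: [542.5, -200.9, 202.3]
eef_rot: [0.988, -0.154, 0.0, -0.001]
ft_force: [-0.9, 0.4, -0.0]
width: 90.5
grip_force: 0.0
t 2.38 at [ 541.1 -203.4  202.3] yaw -17.89 w 90.1 F [-0.1 -0.2  0.3] turn [-0.02  0.04  0.11] shift [0.0943 0.0026 0.0023]
```

View pics/w2.png

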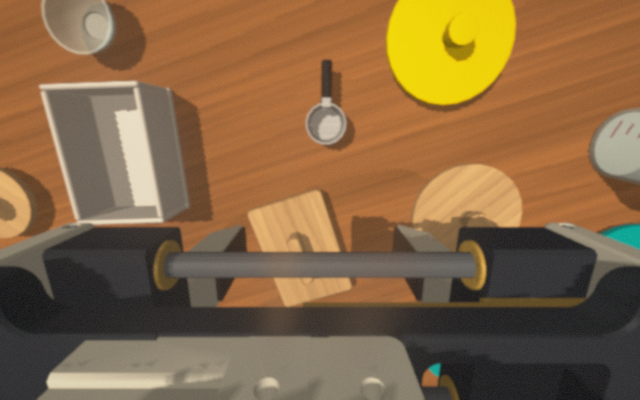

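Wrist view: the scoop cup is at (326,122) and its handle runs up to (326,62), nearly along tool x. The box is at the left (115,150), the butter lid at (300,245) and the pale crock lid at (468,200).

```bash
cat > scoop.py <<'E'
import sys,pickle; from m import *
def find(n,box):
    m=pickle.load(open(f'pics/{n}.pkl','rb')); im=cv2.imread(f'pics/{n}.png'); x0,y0,x1,y1=box
    h=cv2.cvtColor(im,cv2.COLOR_BGR2HSV)[y0:y1,x0:x1]
    def big(k):
        c=max(cv2.findContours(k,0,2)[0],key=cv2.contourArea); return c.reshape(-1,2)+[x0,y0]
    hd=big(cv2.inRange(h,(0,0,0),(180,255,60))); cu=big(cv2.inRange(h,(0,0,70),(180,80,255)))
    return m,hd,cu
if __name__=='__main__':
    n=sys.argv[1]; m,hd,cu=find(n,tuple(map(int,sys.argv[2:6])))
    (vx,vy,_,_)=cv2.fitLine(hd.astype(np.float32),2,0,.01,.01).ravel()
    t=hd@np.array([vx,vy]); c=hd.mean(0); e0=hd[t<t.min()+2].mean(0); e1=hd[t>t.max()-2].mean(0)
    e=cv2.minEnclosingCircle(cu)
    P=plane(m,e0,29),plane(m,e1,29)
    print('handle px',e0,e1,P,'len',np.linalg.norm(P[0]-P[1]),'yaw',np.degrees(np.arctan2(*(P[0]-P[1])[1::-1])))
    hu=cv2.convexHull(cu); el=cv2.fitEllipse(hu); print('cup bbox',cv2.boundingRect(cu),el,plane(m,el[0],30))
    print('tri cup top/wrist',tri(ct,(389.4,175.2),m,el[0]),'scene/wrist',tri(cs,(246.7,196.1),m,el[0]))
E
python3 scoop.py w2 290 40 360 160
```

```text
handle px [328.5  67.5] [328.5  67.5] (array([ 662.5087428 , -250.52175642,   29.        ]), array([ 662.5087428 , -250.52175642,   29.        ])) len 0.0 yaw 0.0
cup bbox (306, 62, 41, 83) ((324.94244384765625, 104.53943634033203), (43.79936599731445, 84.12007141113281), 177.08509826660156) [ 626.86148048 -235.23710092   30.        ]
tri cup top/wrist (array([ 628.20602435, -240.68594649,  -49.04105045]), np.float64(8.366457570082899)) scene/wrist (array([ 621.39040269, -228.2390226 ,   28.73403612]), np.float64(17.89487315199239))
```

Run:
```python
import cv2
h=cv2.cvtColor(cv2.imread('pics/w2.png'),40)
for y in range(54,150,5): print(y,[tuple(int(v) for v in h[y,x]) for x in (316,322,326,330,336)])
```

```text
54 [(13, 168, 167), (13, 167, 171), (13, 169, 175), (13, 170, 177), (13, 170, 179)]
59 [(13, 166, 177), (13, 163, 158), (13, 155, 135), (13, 169, 148), (13, 166, 181)]
64 [(14, 172, 178), (11, 126, 97), (13, 79, 68), (14, 122, 75), (13, 165, 173)]
69 [(13, 164, 171), (11, 130, 92), (12, 72, 71), (12, 121, 80), (13, 169, 171)]
74 [(12, 161, 179), (11, 125, 98), (12, 81, 72), (11, 103, 67), (13, 150, 114)]
79 [(13, 165, 173), (12, 126, 89), (14, 71, 68), (10, 96, 72), (13, 155, 115)]
84 [(12, 162, 180), (14, 125, 90), (10, 77, 73), (11, 111, 71), (13, 164, 112)]
89 [(13, 167, 179), (12, 117, 89), (10, 64, 72), (11, 109, 75), (13, 153, 115)]
94 [(13, 165, 178), (12, 112, 93), (11, 69, 74), (12, 107, 74), (14, 159, 112)]
99 [(13, 166, 178), (16, 46, 177), (17, 41, 204), (16, 43, 167), (13, 158, 108)]
104 [(12, 109, 178), (16, 39, 198), (16, 42, 207), (16, 42, 189), (13, 108, 128)]
109 [(14, 54, 109), (18, 49, 136), (16, 46, 132), (16, 44, 122), (14, 47, 115)]
114 [(16, 44, 133), (16, 42, 133), (16, 42, 141), (18, 40, 147), (17, 43, 137)]
119 [(16, 49, 129), (18, 42, 164), (17, 39, 203), (17, 41, 207), (17, 38, 207)]
124 [(14, 43, 135), (17, 39, 209), (18, 38, 209), (17, 39, 209), (18, 37, 213)]
129 [(16, 46, 132), (18, 39, 204), (15, 40, 206), (18, 38, 206), (16, 39, 207)]
134 [(14, 45, 131), (18, 39, 203), (19, 37, 206), (18, 40, 205), (17, 40, 184)]
139 [(13, 48, 148), (17, 42, 165), (17, 40, 178), (16, 42, 164), (17, 43, 177)]
144 [(13, 163, 174), (13, 83, 162), (15, 66, 150), (13, 73, 140), (14, 147, 109)]
149 [(13, 164, 165), (13, 163, 167), (13, 161, 165), (13, 161, 155), (12, 157, 141)]
```

```bash
sed -i "s/hd=big.*/hd=big(cv2.inRange(h,(0,0,0),(180,140,104))); k=cv2.inRange(h,(0,0,100),(180,80,255)); k=cv2.morphologyEx(k,cv2.MORPH_OPEN,np.ones((15,15))); cu=big(k)/" scoop.py; python3 scoop.py w2 290 40 360 160
python3 - <<'E'
from h import *
go((540,-205,130),-18)
E
```

```text
handle px [326.          60.85714286] [326.75  95.25] (array([ 669.6967407, -249.8947386,   29.       ]), array([ 635.75041055, -240.17129888,   29.        ])) len 35.31145155205891 yaw -15.98360131896911
cup bbox (307, 104, 38, 39) ((325.9539794921875, 123.15955352783203), (40.039833068847656, 42.06019973754883), 176.16592407226562) [ 607.15613523 -230.27620658   30.        ]
tri cup top/wrist (array([ 608.71008668, -228.54389105,   36.3004016 ]), np.float64(4.445136619084364)) scene/wrist (array([ 606.81409877, -230.27564849,   12.95295108]), np.float64(1.038185301721166))
t 2.38 at [ 541.1 -203.4  202.3] yaw -17.89 w 90.1 F [-0.1 -0.2  0.3] turn [-0.02  0.04  0.11] shift [-0.0006  0.0019  0.0723]
```

```bash
python3 -m handwheel '[{"claw":0.09,"dx":0.0,"dy":0,"dz":0.05,"rx":0,"ry":0,"rz":-0.5},{"claw":0.08,"dx":0.015,"dy":0.025,"dz":0.05,"rx":0,"ry":0,"rz":0},{"claw":0.07,"dx":0.015,"dy":0.025,"dz":0,"rx":0,"ry":0,"rz":0},{"claw":0.06,"dx":0,"dy":0,"dz":0,"rx":0,"ry":0,"rz":0},{"claw":0.05,"dx":0,"dy":0,"dz":0,"rx":0,"ry":0,"rz":0}]'
python3 look.py w3
python3 - <<'E'
import pickle; from h import *
m=pickle.load(open('pics/w3.pkl','rb')); print('expect cup',proj(m,(607.2,-230.3,30)),'end',proj(m,(669.7,-249.9,29)))
E
```

```text
time: 3.0
ee_pos: [553.5, -262.1, 102.9]
eef_rot: [0.988, -0.153, -0.0, -0.0]
ft_force: [0.2, 0.8, -0.6]
width: 54.8
grip_force: 0.0
t 3.05 at [ 553.7 -261.4  103.1] yaw -17.58 w 52.0 F [ 0.1 -0.   0.9] turn [-0.01 -0.01  0.42] shift [ 0.0644 -0.0487 -0.0969]
expect cup [262.02292466 158.51294474] end [257.45640523  73.10786847]
```

```bash
python3 scoop.py w3 210 40 310 195
python3 - <<'E'
from h import *; from scoop import find
r=[]
for n,b in(('w2',(290,40,360,160)),('w3',(210,40,310,195))):
    m,hd,cu=find(n,b); t=hd@np.array([0,1.]); r.append((m,cv2.fitEllipse(cv2.convexHull(cu))[0],hd[t<t.min()+2].mean(0),hd[t>t.max()-2].mean(0)))
for i in(1,2,3): print(tri(r[0][0],r[0][i],r[1][0],r[1][i]))
E
```

```text
handle px [256.85714286  71.85714286] [265.         122.33333333] (array([ 670.6721677 , -249.77786299,   29.        ]), array([ 633.61954531, -242.61049827,   29.        ])) len 37.73947460131239 yaw -10.947935704621313
cup bbox (234, 131, 55, 55) ((260.9391174316406, 157.6865234375), (55.50125503540039, 57.54570388793945), 130.67864990234375) [ 608.11042094 -229.68546376   30.        ]
tri cup top/wrist (array([ 609.69848522, -228.89315253,   30.16472538]), np.float64(3.5634508481659304)) scene/wrist (array([ 608.22261705, -227.1678334 ,   17.0051189 ]), np.float64(1.6826396357038949))
(array([ 607.66862618, -230.15146824,   31.62243449]), np.float64(1.0402480943737076))
(array([ 669.99266725, -250.47897977,   29.80187938]), np.float64(0.8611422941720626))
(array([ 636.03137163, -239.44903593,   11.84324328]), np.float64(2.5425027716354545))
```

Run:
```python
from h import *
go((649.7,-243.5,10),-17.8)
```

```text
t 3.05 at [ 553.7 -261.4  103.1] yaw -17.58 w 52.0 F [ 0.1 -0.   0.9] turn [-0.01 -0.01  0.22] shift [ 0.0859 -0.0464  0.0931]
```

```bash
python3 -m handwheel '[{"claw":0.045,"dx":0.043,"dy":-0.0232,"dz":0,"rx":0,"ry":0,"rz":0.2},{"claw":0.045,"dx":0.043,"dy":-0.0232,"dz":0.02,"rx":0,"ry":0,"rz":0},{"claw":0.045,"dx":0,"dy":0,"dz":0.025,"rx":0,"ry":0,"rz":0},{"claw":0.045,"dx":0,"dy":0,"dz":0.02,"rx":0,"ry":0,"rz":0},{"claw":0.045,"dx":0,"dy":0,"dz":0,"rx":0,"ry":0,"rz":0}]' 20
python3 - <<'E'
from h import *
go((649.7,-243.5,10),-17.8)
E
```

```text
time: 3.68
ee_pos: [648.2, -243.2, 36.3]
eef_rot: [0.988, -0.155, -0.002, -0.0]
ft_force: [-0.2, -0.0, 0.5]
width: 44.9
grip_force: 0.0
t 3.67 at [ 648.2 -243.2   36.3] yaw -17.78 w 44.9 F [-0.2 -0.   0.5] turn [0.02 0.19 0.02] shift [ 0.0015 -0.0002  0.0263]
```

```bash
python3 -m handwheel '[{"claw":0.045,"dx":0.001,"dy":0,"dz":0.014,"rx":0,"ry":0,"rz":0},{"claw":0.045,"dx":0,"dy":0,"dz":0.012,"rx":0,"ry":0,"rz":0},{"claw":0.045,"dx":0,"dy":0,"dz":0,"rx":0,"ry":0,"rz":0},{"claw":0.0,"dx":0,"dy":0,"dz":0,"rx":0,"ry":0,"rz":0},{"claw":0.0,"dx":0,"dy":0,"dz":0,"rx":0,"ry":0,"rz":0},{"claw":0.0,"dx":0,"dy":0,"dz":0,"rx":0,"ry":0,"rz":0},{"claw":0.0,"dx":0,"dy":0,"dz":0,"rx":0,"ry":0,"rz":0}]' 20
```

```text
time: 4.55
ee_pos: [651.2, -243.8, 11.9]
eef_rot: [0.988, -0.154, 0.0, -0.0]
ft_force: [-0.1, -0.4, 1.4]
width: 11.7
grip_force: 19.9
```

```bash
python3 -m handwheel '[{"claw":0.0,"dx":0,"dy":0,"dz":-0.02,"rx":0,"ry":0,"rz":0},{"claw":0.0,"dx":0,"dy":0,"dz":-0.04,"rx":0,"ry":0,"rz":0},{"claw":0.0,"dx":0,"dy":0,"dz":-0.045,"rx":0,"ry":0,"rz":0},{"claw":0.0,"dx":0,"dy":0,"dz":-0.045,"rx":0,"ry":0,"rz":0},{"claw":0.0,"dx":0,"dy":0,"dz":-0.04,"rx":0,"ry":0,"rz":0},{"claw":0.0,"dx":0,"dy":0,"dz":0,"rx":0,"ry":0,"rz":-10},{"claw":0.0,"dx":0,"dy":0,"dz":0,"rx":0,"ry":0,"rz":-10},{"claw":0.0,"dx":0,"dy":0,"dz":0,"rx":0,"ry":0,"rz":-10},{"claw":0.0,"dx":0,"dy":0,"dz":0,"rx":0,"ry":0,"rz":-10},{"claw":0.0,"dx":0,"dy":0,"dz":0,"rx":0,"ry":0,"rz":-10}]'
python3 -m handwheel '[{"claw":0.0,"dx":0.0029,"dy":-0.03,"dz":0,"rx":0,"ry":0,"rz":0},{"claw":0.0,"dx":0.0029,"dy":-0.0475,"dz":0,"rx":0,"ry":0,"rz":0},{"claw":0.0,"dx":0.0029,"dy":-0.0475,"dz":0,"rx":0,"ry":0,"rz":0},{"claw":0.0,"dx":0.0029,"dy":-0.0475,"dz":0,"rx":0,"ry":0,"rz":0},{"claw":0.0,"dx":0.0029,"dy":-0.0475,"dz":0,"rx":0,"ry":0,"rz":0},{"claw":0.0,"dx":0.0029,"dy":-0.0475,"dz":0,"rx":0,"ry":0,"rz":0},{"claw":0.0,"dx":0.0029,"dy":-0.0475,"dz":0,"rx":0,"ry":0,"rz":0},{"claw":0.0,"dx":0.0029,"dy":-0.0475,"dz":0,"rx":0,"ry":0,"rz":0},{"claw":0.0,"dx":0.0029,"dy":-0.0475,"dz":0,"rx":0,"ry":0,"rz":0},{"claw":0.0,"dx":0.0029,"dy":-0.0475,"dz":0,"rx":0,"ry":0,"rz":0},{"claw":0.0,"dx":0.0029,"dy":-0.0475,"dz":0,"rx":0,"ry":0,"rz":0},{"claw":0.0,"dx":0.0029,"dy":-0.0475,"dz":0,"rx":0,"ry":0,"rz":0},{"claw":0.0,"dx":0.0029,"dy":-0.0475,"dz":0,"rx":0,"ry":0,"rz":0},{"claw":0.0,"dx":0,"dy":-0.02,"dz":0,"rx":0,"ry":0,"rz":0},{"claw":0.0,"dx":0,"dy":0,"dz":0,"rx":0,"ry":0,"rz":0},{"claw":0.0,"dx":0,"dy":0,"dz":0,"rx":0,"ry":0,"rz":0}]'
python3 look.py w4
```

```text
time: 5.8
ee_pos: [651.0, -244.0, 203.3]
eef_rot: [0.96, 0.28, 0.0, 0.0]
ft_force: [0.4, 0.7, -1.1]
width: 11.5
grip_force: 19.9
time: 7.8
ee_pos: [353.0, 299.7, 202.2]
eef_rot: [0.961, 0.277, 0.0, 0.0]
ft_force: [0.8, 0.1, -1.5]
width: 11.9
grip_force: 19.9
t 7.85 at [353.2 299.5 202.1] yaw 32.12 w 12.1 F [-0.  -0.  -1.1] turn [ 4.000e-02 -5.000e-02  5.012e+01] shift [0.4285 0.4228 0.0021]
```

View pics/w4.png

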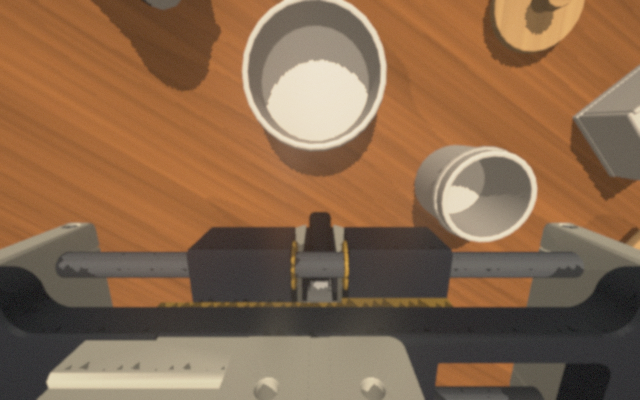

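```bash
cat > rim.py <<'E'
import sys,pickle; from h import *
def pts(n,box,lo=(0,0,185),hi=(180,70,255)):
    m=pickle.load(open(f'pics/{n}.pkl','rb')); im=cv2.imread(f'pics/{n}.png'); x0,y0,x1,y1=box
    k=cv2.inRange(cv2.cvtColor(im,cv2.COLOR_BGR2HSV)[y0:y1,x0:x1],lo,hi)
    c=max(cv2.findContours(k,0,1)[0],key=lambda c:np.prod(cv2.boundingRect(c)[2:])); hu=cv2.convexHull(c).reshape(-1,2)+[x0,y0]
    return m,hu[(hu[:,1]>1)].astype(float)
def circ(m,p,z):
    P=np.array([plane(m,q,z)[:2] for q in p]); A=np.c_[2*P,np.ones(len(P))]
    for _ in range(3):
        s=np.linalg.lstsq(A,(P**2).sum(1),rcond=None)[0]; r=np.sqrt(s[2]+s[:2]@s[:2]); e=np.linalg.norm(P-s[:2],axis=1)-r
        k=abs(e)<max(1.0,2*e.std()); P,A=P[k],A[k]
    return s[:2].round(1),round(r,1),round(e.std(),2),len(P)
def ell(p): return np.array(cv2.fitEllipse(p.astype(np.float32))[0])
E
python3 - <<'E'
from rim import *
ct,cs=cam('top'),cam('scene')
m,p=pts('w4',(225,0,405,165)); print('crock',circ(m,p,72),ell(p))
q=pts('w4',(405,140,545,250)); print('jar',circ(m,q[1],90),ell(q[1]))
h=cv2.cvtColor(cv2.imread('pics/w4.png'),40)
print([tuple(int(v) for v in h[73,x]) for x in range(238,262,2)]);print([tuple(int(v) for v in h[195,x]) for x in range(410,450,3)])
E
```

```text
crock (array([446.4, 364.4]), np.float64(68.9), np.float64(0.15), 43) [313.92825317  71.17675781]
jar (array([441.3, 158.8]), np.float64(50.0), np.float64(1.65), 39) [485.48919678 193.29011536]
[(12, 154, 172), (13, 152, 175), (14, 76, 206), (20, 42, 231), (20, 44, 226), (16, 54, 151), (13, 64, 119), (16, 56, 113), (17, 62, 115), (14, 58, 119), (15, 56, 118), (16, 58, 118)]
[(13, 157, 180), (13, 151, 159), (12, 87, 117), (14, 64, 116), (15, 66, 119), (14, 59, 117), (16, 59, 117), (16, 58, 119), (17, 53, 173), (17, 53, 153), (17, 56, 128), (17, 49, 219), (20, 42, 230), (20, 41, 231)]
```

Run:
```python
from h import *
cs,ct=cam('scene'),cam('top')
print(bot.observe()['qpos'].round(2))
for u in((484,272),(520,287)): print('scene base',plane(cs,u,0))
for u in((147,200),(147,230)): print('top',plane(ct,u,0)[:2],plane(ct,u,190)[:2])
y=np.radians(240); print([446.4+23*np.cos(y),364.4+23*np.sin(y)]); go((434.9,344.5,200),240)
```

```text
[-0.42  0.24 -0.47  1.96  0.13  0.98 -1.97]
scene base [477.00708265 547.07314119   0.        ]
scene base [472.33358603 655.10710392   0.        ]
top [519.9830186  541.31059953] [501.6728264  464.17157253]
top [424.55915269 535.78918907] [420.17960961 459.45621652]
[np.float64(434.9), np.float64(344.48141571295787)]
t 7.85 at [353.2 299.5 202.1] yaw 32.12 w 12.1 F [-0.  -0.  -1.1] turn [-2.0000e-02 -8.0000e-02  1.5212e+02] shift [-0.0798 -0.0483  0.0021]
```

```bash
python3 -m handwheel '[{"claw":0.0,"dx":0.03,"dy":0.04,"dz":0,"rx":0,"ry":0,"rz":0},{"claw":0.0,"dx":0.03,"dy":0.04,"dz":0,"rx":0,"ry":0,"rz":0},{"claw":0.0,"dx":0,"dy":0,"dz":0,"rx":0,"ry":0,"rz":0},{"claw":0.0,"dx":0,"dy":0,"dz":0,"rx":0,"ry":0,"rz":0}]'
python3 look.py w5
python3 - <<'E'
from rim import *
m=pickle.load(open('pics/w5.pkl','rb')); u=proj(m,(446.4,364.4,72)).astype(int); v=proj(m,(444,156,90)).astype(int); print(u,v)
m4,p=pts('w4',(225,0,405,165)); 
b=(max(u[0]-95,0),max(u[1]-95,0),u[0]+95,min(u[1]+95,222)); m,q=pts('w5',b); print(b,circ(m,q,72),ell(q),'tri',tri(m4,ell(p),m,ell(q)))
_,p=pts('w4',(405,140,545,250),(0,0,205)); b=(max(v[0]-80,0),max(v[1]-80,0),min(v[0]+80,640),min(v[1]+80,222)); _,q=pts('w5',b,(0,0,205)); print('jar',b,circ(m4,p,90),circ(m,q,90),tri(m4,ell(p),m,ell(q)))
go((465.9,376.6,110),32.1)
E
```

```text
time: 8.35
ee_pos: [445.7, 264.1, 201.6]
eef_rot: [0.961, 0.277, -0.0, 0.0]
ft_force: [-0.1, -0.6, 0.2]
width: 11.9
grip_force: 19.9
t 8.4 at [445.2 264.7 201.7] yaw 32.2 w 11.9 F [-0.5  0.2 -1.2] turn [1.00e-02 3.00e-02 5.02e+01] shift [0.3302 0.4181 0.0017]
[236 139] [405 249]
(np.int64(141), np.int64(44), np.int64(331), 222) (array([447.6, 364. ]), np.float64(69.4), np.float64(0.66), 50) [236.88130188 134.19317627] tri (array([450.75575581, 367.17166459,  67.98792387]), np.float64(0.29997949085936254))
jar (np.int64(325), np.int64(169), np.int64(485), 222) (array([442.6, 157. ]), np.float64(48.5), np.float64(1.97), 43) (array([446.5, 162.3]), np.float64(45.1), np.float64(0.13), 13) (array([446.46278872, 156.69646661,  81.09727883]), np.float64(7.532854451165941))
t 8.4 at [445.2 264.7 201.7] yaw 32.2 w 11.9 F [-0.5  0.2 -1.2] turn [-0.01  0.03  0.1 ] shift [ 0.077  -0.0838  0.0917]
```

```bash
python3 -m handwheel '[{"claw":0.0,"dx":0.0388,"dy":-0.042,"dz":0,"rx":0,"ry":0,"rz":0},{"claw":0.0,"dx":0.0388,"dy":-0.042,"dz":0.03,"rx":0,"ry":0,"rz":0},{"claw":0.0,"dx":0,"dy":0,"dz":0.04,"rx":0,"ry":0,"rz":0},{"claw":0.0,"dx":0,"dy":0,"dz":0.02,"rx":0,"ry":0,"rz":0},{"claw":0.0,"dx":0,"dy":0,"dz":0,"rx":0,"ry":0,"rz":0}]'
python3 - <<'E'
from h import *
cv2.imwrite('pics/t1.png',cv2.resize(bot.grab_frame('scene')[170:300,370:560,::-1],None,fx=4,fy=4)); go((466.5,376.4,20.5),32.1)
E
```

```text
time: 9.02
ee_pos: [464.4, 375.3, 111.4]
eef_rot: [0.96, 0.278, -0.002, 0.001]
ft_force: [0.6, 0.4, -0.6]
width: 12.0
grip_force: 19.9
t 9.07 at [465.3 375.9 112.8] yaw 32.29 w 11.6 F [0.4 0.4 0.5] turn [-0.    0.06  0.19] shift [0.0013 0.0002 0.0923]
```

View pics/t1.png

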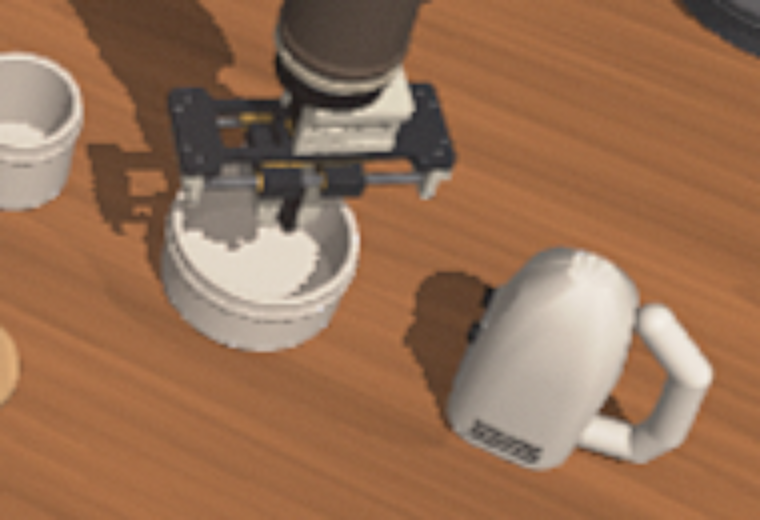

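The gripper is well clear of the mixer, and the scoop hangs over the crock opening. Lowering now.

```bash
python3 -m handwheel '[{"claw":0.0,"dx":0.001,"dy":0,"dz":0.025,"rx":0,"ry":0,"rz":0},{"claw":0.0,"dx":0,"dy":0,"dz":0.025,"rx":0,"ry":0,"rz":0},{"claw":0.0,"dx":0,"dy":0,"dz":0.02,"rx":0,"ry":0,"rz":0},{"claw":0.0,"dx":0,"dy":0,"dz":0.01,"rx":0,"ry":0,"rz":0},{"claw":0.0,"dx":0,"dy":0,"dz":0.006,"rx":0,"ry":0,"rz":0},{"claw":0.0,"dx":0,"dy":0,"dz":0,"rx":0,"ry":0,"rz":0}]'
```

```text
time: 9.82
ee_pos: [467.3, 376.4, 27.2]
eef_rot: [0.961, 0.278, 0.0, -0.0]
ft_force: [-0.2, 0.1, -1.7]
width: 11.9
grip_force: 19.9
```

```bash
python3 -m handwheel '[{"claw":0.0,"dx":0,"dy":0,"dz":0.003,"rx":0,"ry":0,"rz":0},{"claw":0.0,"dx":0,"dy":0,"dz":0.003,"rx":0,"ry":0,"rz":0},{"claw":0.0,"dx":0,"dy":0,"dz":0,"rx":0,"ry":0,"rz":0}]'
```

```text
time: 10.2
ee_pos: [467.0, 376.1, 20.5]
eef_rot: [0.961, 0.278, -0.0, 0.0]
ft_force: [1.0, 1.0, -0.7]
width: 11.5
grip_force: 19.9
```

```bash
python3 -m handwheel '[{"claw":0.0,"dx":0,"dy":0,"dz":0.001,"rx":0,"ry":0,"rz":0},{"claw":0.015,"dx":0,"dy":0,"dz":0,"rx":0,"ry":0,"rz":0},{"claw":0.03,"dx":0,"dy":0,"dz":0,"rx":0,"ry":0,"rz":0},{"claw":0.03,"dx":0,"dy":0,"dz":0,"rx":0,"ry":0,"rz":0},{"claw":0.03,"dx":0,"dy":0,"dz":-0.02,"rx":0,"ry":0,"rz":0},{"claw":0.03,"dx":0,"dy":0,"dz":-0.04,"rx":0,"ry":0,"rz":0},{"claw":0.045,"dx":0,"dy":0,"dz":-0.05,"rx":0,"ry":0,"rz":0},{"claw":0.055,"dx":-0.03,"dy":0.03,"dz":-0.05,"rx":0,"ry":0,"rz":0},{"claw":0.055,"dx":-0.06,"dy":0.02,"dz":-0.02,"rx":0,"ry":0,"rz":0},{"claw":0.055,"dx":-0.04,"dy":0,"dz":0,"rx":0,"ry":0,"rz":0},{"claw":0.055,"dx":0,"dy":0,"dz":0,"rx":0,"ry":0,"rz":0},{"claw":0.055,"dx":0,"dy":0,"dz":0,"rx":0,"ry":0,"rz":0}]'
python3 look.py w6
python3 - <<'E'
from rim import *
m=pickle.load(open('pics/w6.pkl','rb')); u=proj(m,(447,364,72)).astype(int); b=(max(u[0]-95,0),max(u[1]-95,0),u[0]+95,min(u[1]+95,222)); m,q=pts('w6',b); print(u,circ(m,q,72))
cv2.imwrite('pics/c6.png',cv2.resize(cv2.imread('pics/w6.png')[0:230,150:640],None,fx=1.6,fy=1.6))
E
```

```text
time: 11.7
ee_pos: [387.1, 269.7, 196.5]
eef_rot: [0.961, 0.278, 0.001, -0.0]
ft_force: [0.7, 0.2, 1.1]
width: 54.9
grip_force: 0.0
t 11.75 at [387.3 270.  196.3] yaw 32.23 w 55.0 F [-0.3 -0.1  0.2] turn [-3.000e-02 -3.000e-02  5.023e+01] shift [ 0.3869  0.4053 -0.0037]
[269  89] (array([446.8, 364.2]), np.float64(69.1), np.float64(0.26), 54)
```

View pics/c6.png

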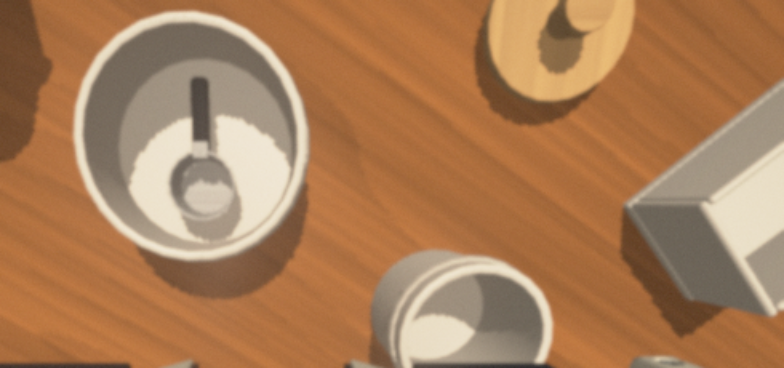

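The scoop lies flat in the crock, with its handle at crop (200,110) and its cup at (205,187). The crock has not moved. Next is the crock lid.

```bash
python3 -m handwheel '[{"claw":0.06,"dx":0,"dy":0,"dz":0,"rx":0,"ry":0,"rz":10.7},{"claw":0.06,"dx":0,"dy":0,"dz":0,"rx":0,"ry":0,"rz":10.7},{"claw":0.06,"dx":0,"dy":0,"dz":0,"rx":0,"ry":0,"rz":10.7},{"claw":0.06,"dx":0.01,"dy":0.03,"dz":0,"rx":0,"ry":0,"rz":0},{"claw":0.06,"dx":0.01,"dy":0.049,"dz":0,"rx":0,"ry":0,"rz":0},{"claw":0.06,"dx":0.01,"dy":0.049,"dz":0,"rx":0,"ry":0,"rz":0},{"claw":0.06,"dx":0.01,"dy":0.049,"dz":0,"rx":0,"ry":0,"rz":0},{"claw":0.06,"dx":0.01,"dy":0.049,"dz":0,"rx":0,"ry":0,"rz":0},{"claw":0.06,"dx":0.01,"dy":0.049,"dz":0,"rx":0,"ry":0,"rz":0},{"claw":0.06,"dx":0,"dy":0.049,"dz":0,"rx":0,"ry":0,"rz":0},{"claw":0.06,"dx":-0.015,"dy":0.049,"dz":0,"rx":0,"ry":0,"rz":0},{"claw":0.06,"dx":-0.02,"dy":0.049,"dz":0,"rx":0,"ry":0,"rz":0},{"claw":0.06,"dx":-0.02,"dy":0.049,"dz":0,"rx":0,"ry":0,"rz":0},{"claw":0.06,"dx":-0.02,"dy":0.049,"dz":0,"rx":0,"ry":0,"rz":0},{"claw":0.06,"dx":-0.02,"dy":0.049,"dz":0,"rx":0,"ry":0,"rz":0},{"claw":0.06,"dx":0,"dy":0.049,"dz":0,"rx":0,"ry":0,"rz":0},{"claw":0.06,"dx":0,"dy":0.017,"dz":0,"rx":0,"ry":0,"rz":0},{"claw":0.06,"dx":0,"dy":0,"dz":0,"rx":0,"ry":0,"rz":0}]'
python3 look.py w7
python3 - <<'E'
import pickle;from h import *
m=pickle.load(open('pics/w7.pkl','rb')); print(proj(m,(444,-365,22)),proj(m,(444,-365,50)))
E
```

```text
time: 14.0
ee_pos: [353.3, -366.4, 195.6]
eef_rot: [1.0, 0.001, -0.0, -0.0]
ft_force: [-0.1, 0.7, -0.2]
width: 59.8
grip_force: 0.0
t 14.05 at [ 353.5 -365.   195.6] yaw 0.16 w 59.8 F [-0.5  1.1  0.2] turn [-0.05  0.06 18.16] shift [ 0.2228 -0.2091 -0.0044]
[317.69618195 104.44063008] [317.54176565 102.49395312]
```

View pics/w7.png

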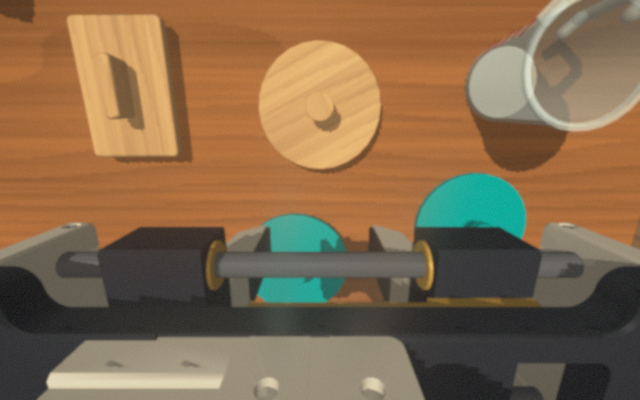

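Run:
```python
from rim import *
h=cv2.cvtColor(cv2.imread('pics/w7.png'),40)
print([tuple(int(v) for v in h[104,x]) for x in range(250,390,8)])
lo,hi=(10,40,175),(25,140,255)
m,p=pts('w7',(245,25,400,190),lo,hi); print(circ(m,p,22),circ(m,p,20),ell(p))
# butter lid
_,q=pts('w7',(50,5,200,170),lo,hi); a=cv2.approxPolyDP(q.astype(np.int32).reshape(-1,1,2),6,True).reshape(-1,2); print(a)
for c in a: print(plane(m,c,22)[:2].round(1))
ct=cam('top'); print('tri board',tri(m,ell(p),ct,(432.3,229.0)),tri(m,ell(p),cam('scene'),(242.3,149.8)))
```

```text
[(13, 168, 172), (15, 144, 196), (17, 126, 230), (17, 128, 224), (16, 130, 218), (16, 127, 218), (17, 130, 220), (17, 128, 220), (17, 127, 225), (17, 126, 221), (17, 125, 230), (16, 130, 217), (17, 128, 222), (16, 128, 221), (17, 128, 223), (16, 130, 217), (17, 126, 225), (13, 161, 171)]
(array([ 440.4, -366.8]), np.float64(69.1), np.float64(0.17), 49) (array([ 440.5, -366.8]), np.float64(69.5), np.float64(0.17), 49) [319.26132202 104.12702942]
[[156  15]
 [176 153]
 [ 98 155]
 [ 67  18]]
[ 532.9 -195.1]
[ 389.2 -197.1]
[ 386.7 -104.2]
[ 530.  -100.9]
tri board (array([ 444.36399902, -366.74997727,   18.49211666]), np.float64(0.4390445241251055)) (array([ 443.76181697, -365.86921269,   19.47465623]), np.float64(2.3502152751138783))
```

```bash
python3 -m handwheel '[{"claw":0.06,"dx":0.01,"dy":0.015,"dz":0.025,"rx":0,"ry":0,"rz":0},{"claw":0.06,"dx":0.01,"dy":0.015,"dz":0.025,"rx":0,"ry":0,"rz":0},{"claw":0.06,"dx":0.01,"dy":0,"dz":0.015,"rx":0,"ry":0,"rz":0},{"claw":0.06,"dx":0,"dy":0,"dz":0,"rx":0,"ry":0,"rz":0},{"claw":0.06,"dx":0,"dy":0,"dz":0,"rx":0,"ry":0,"rz":0}]'
python3 look.py w8
python3 - <<'E'
from rim import *
lo,hi=(10,40,175),(25,140,255)
m,p=pts('w8',(180,25,400,222),lo,hi); print(p.min(0),p.max(0),circ(m,p,22))
m7,p7=pts('w7',(245,25,400,190),lo,hi)
for z in(0,10,20,30,40): print(z,circ(m7,p7,z),circ(m,p,z))
cv2.imwrite('pics/c8.png',cv2.resize(cv2.imread('pics/w8.png')[20:230,170:400],None,fx=3,fy=2.8))
E
```

```text
time: 14.68
ee_pos: [383.3, -394.9, 131.9]
eef_rot: [1.0, 0.002, 0.0, 0.0]
ft_force: [-0.4, -0.3, -0.4]
width: 60.0
grip_force: 0.0
t 14.72 at [ 383.2 -395.3  132.1] yaw 0.16 w 60.2 F [ 0.2 -0.8  0.1] turn [ 0.03 -0.05 18.16] shift [ 0.1852 -0.2287 -0.0679]
[217.  57.] [363. 207.] (array([ 440.5, -367.5]), np.float64(69.0), np.float64(0.19), 57)
0 (array([ 441.7, -366.8]), np.float64(73.7), np.float64(0.18), 49) (array([ 439.6, -365.3]), np.float64(74.7), np.float64(0.2), 57)
10 (array([ 441.1, -366.8]), np.float64(71.6), np.float64(0.17), 49) (array([ 440. , -366.3]), np.float64(72.1), np.float64(0.19), 57)
20 (array([ 440.5, -366.8]), np.float64(69.5), np.float64(0.17), 49) (array([ 440.4, -367.3]), np.float64(69.5), np.float64(0.19), 57)
30 (array([ 440. , -366.8]), np.float64(67.4), np.float64(0.16), 49) (array([ 440.8, -368.4]), np.float64(67.0), np.float64(0.18), 57)
40 (array([ 439.4, -366.8]), np.float64(65.3), np.float64(0.16), 49) (array([ 441.2, -369.4]), np.float64(64.4), np.float64(0.17), 57)
```

View pics/c8.png

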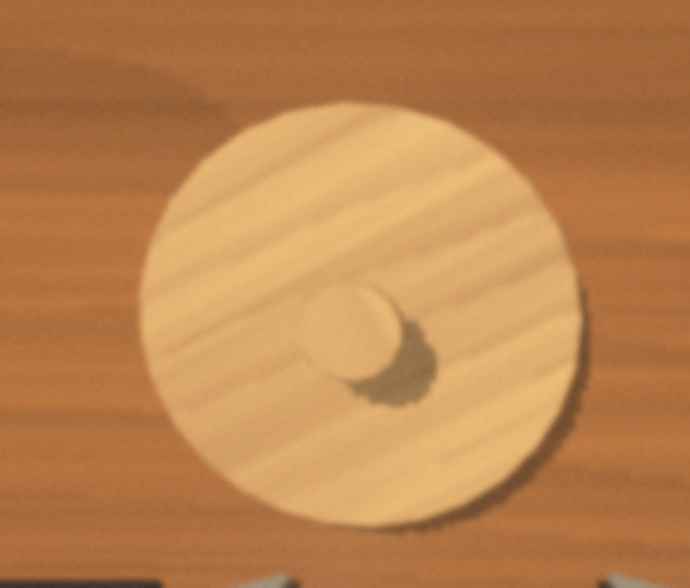

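The crop shows the pale crock lid with its knob at crop (346,332), i.e. pixel (285,139). Two wrist places agree on the board: height 20–22 mm, centre (440.5,-367.2).

Run:
```python
import pickle;from h import *
m=pickle.load(open('pics/w8.pkl','rb')); print(proj(m,(440.5,-367.3,50)),plane(m,(285.3,138.6),50))
go((440.5,-367.2,25),0)
```

```text
[286.20819954 138.39233057] [ 440.32545295 -366.52736383   50.        ]
t 14.72 at [ 383.2 -395.3  132.1] yaw 0.16 w 60.2 F [ 0.2 -0.8  0.1] turn [ 0.03 -0.05  0.16] shift [ 0.0573 -0.0281  0.1071]
```

```bash
python3 -m handwheel '[{"claw":0.06,"dx":0.0287,"dy":-0.0142,"dz":0,"rx":0,"ry":0,"rz":0.2},{"claw":0.06,"dx":0.0287,"dy":-0.0142,"dz":0.02,"rx":0,"ry":0,"rz":0},{"claw":0.06,"dx":0,"dy":0,"dz":0.03,"rx":0,"ry":0,"rz":0},{"claw":0.06,"dx":0,"dy":0,"dz":0.03,"rx":0,"ry":0,"rz":0},{"claw":0.06,"dx":0,"dy":0,"dz":0.016,"rx":0,"ry":0,"rz":0},{"claw":0.06,"dx":0,"dy":0,"dz":0.009,"rx":0,"ry":0,"rz":0},{"claw":0.06,"dx":0,"dy":0,"dz":0,"rx":0,"ry":0,"rz":0},{"claw":0.06,"dx":0,"dy":0,"dz":0,"rx":0,"ry":0,"rz":0}]'
python3 - <<'E'
from h import *
go((440.5,-367.2,25.5),0)
E
```

```text
time: 15.72
ee_pos: [440.9, -367.7, 27.1]
eef_rot: [1.0, -0.001, 0.001, 0.0]
ft_force: [0.5, 0.2, 0.4]
width: 60.2
grip_force: 0.0
t 15.72 at [ 440.9 -367.7   27.1] yaw -0.08 w 60.2 F [0.5 0.2 0.4] turn [ 0.05 -0.07 -0.08] shift [-0.0004 -0.0005  0.0016]
```

```bash
python3 -m handwheel '[{"claw":0.06,"dx":0,"dy":0,"dz":0.001,"rx":0,"ry":0,"rz":0},{"claw":0.0,"dx":0,"dy":0,"dz":0,"rx":0,"ry":0,"rz":0},{"claw":0.0,"dx":0,"dy":0,"dz":0,"rx":0,"ry":0,"rz":0},{"claw":0.0,"dx":0,"dy":0,"dz":0,"rx":0,"ry":0,"rz":0},{"claw":0.0,"dx":0,"dy":0,"dz":0,"rx":0,"ry":0,"rz":0},{"claw":0.0,"dx":0,"dy":0,"dz":-0.015,"rx":0,"ry":0,"rz":0},{"claw":0.0,"dx":0,"dy":0,"dz":-0.035,"rx":0,"ry":0,"rz":0},{"claw":0.0,"dx":0,"dy":0,"dz":-0.04,"rx":0,"ry":0,"rz":0},{"claw":0.0,"dx":0,"dy":0,"dz":-0.04,"rx":0,"ry":0,"rz":0},{"claw":0.0,"dx":0,"dy":0,"dz":-0.03,"rx":0,"ry":0,"rz":0},{"claw":0.0,"dx":0,"dy":0,"dz":0,"rx":0,"ry":0,"rz":0}]' 35
```

```text
time: 17.1
ee_pos: [441.5, -368.2, 188.3]
eef_rot: [1.0, -0.001, 0.002, 0.001]
ft_force: [0.6, 0.9, -2.5]
width: 29.1
grip_force: 35.0
```

```bash
python3 -m handwheel '[{"claw":0.0,"dx":0,"dy":-0.02,"dz":0,"rx":0,"ry":0,"rz":0},{"claw":0.0,"dx":0,"dy":-0.035,"dz":0,"rx":0,"ry":0,"rz":0},{"claw":0.0,"dx":0,"dy":-0.045,"dz":0,"rx":0,"ry":0,"rz":0},{"claw":0.0,"dx":0,"dy":-0.045,"dz":0,"rx":0,"ry":0,"rz":0},{"claw":0.0,"dx":0,"dy":-0.045,"dz":0,"rx":0,"ry":0,"rz":0},{"claw":0.0,"dx":0,"dy":-0.045,"dz":0,"rx":0,"ry":0,"rz":0},{"claw":0.0,"dx":0,"dy":-0.045,"dz":0,"rx":0,"ry":0,"rz":0},{"claw":0.0,"dx":0,"dy":-0.045,"dz":0,"rx":0,"ry":0,"rz":0},{"claw":0.0,"dx":0,"dy":-0.045,"dz":0,"rx":0,"ry":0,"rz":0},{"claw":0.0,"dx":0,"dy":-0.045,"dz":0,"rx":0,"ry":0,"rz":0},{"claw":0.0,"dx":0,"dy":-0.045,"dz":0,"rx":0,"ry":0,"rz":0},{"claw":0.0,"dx":0,"dy":-0.045,"dz":0,"rx":0,"ry":0,"rz":0},{"claw":0.0,"dx":0,"dy":-0.045,"dz":0,"rx":0,"ry":0,"rz":0},{"claw":0.0,"dx":0,"dy":-0.045,"dz":0,"rx":0,"ry":0,"rz":0},{"claw":0.0,"dx":0,"dy":-0.045,"dz":0,"rx":0,"ry":0,"rz":0},{"claw":0.0,"dx":0,"dy":-0.045,"dz":0,"rx":0,"ry":0,"rz":0},{"claw":0.0,"dx":0,"dy":-0.03,"dz":0,"rx":0,"ry":0,"rz":0},{"claw":0.0,"dx":0,"dy":-0.017,"dz":0,"rx":0,"ry":0,"rz":0},{"claw":0.0,"dx":0,"dy":0,"dz":0,"rx":0,"ry":0,"rz":0},{"claw":0.0,"dx":0,"dy":0,"dz":0,"rx":0,"ry":0,"rz":0}]' 35
python3 - <<'E'
from h import *
go((447,364.2,86),0)
E
```

```text
time: 19.6
ee_pos: [441.3, 363.1, 184.8]
eef_rot: [1.0, -0.001, -0.0, 0.001]
ft_force: [0.2, -0.0, -2.6]
width: 29.1
grip_force: 35.0
t 19.6 at [441.3 363.1 184.8] yaw -0.15 w 29.1 F [ 0.2 -0.  -2.6] turn [ 0.09  0.03 -0.15] shift [ 0.0057 -0.0011  0.0988]
```

```bash
python3 -m handwheel '[{"claw":0.0,"dx":0.0057,"dy":-0.001,"dz":0.02,"rx":0,"ry":0,"rz":0},{"claw":0.0,"dx":0,"dy":0,"dz":0.03,"rx":0,"ry":0,"rz":0},{"claw":0.0,"dx":0,"dy":0,"dz":0.02,"rx":0,"ry":0,"rz":0},{"claw":0.0,"dx":0,"dy":0,"dz":0.01,"rx":0,"ry":0,"rz":0},{"claw":0.0,"dx":0,"dy":0,"dz":0.006,"rx":0,"ry":0,"rz":0},{"claw":0.0,"dx":0,"dy":0,"dz":0,"rx":0,"ry":0,"rz":0},{"claw":0.0,"dx":0,"dy":0,"dz":0,"rx":0,"ry":0,"rz":0}]'
python3 - <<'E'
from h import *
go((447,364.2,86),0)
E
```

```text
time: 20.48
ee_pos: [447.4, 366.1, 99.9]
eef_rot: [1.0, -0.001, 0.0, -0.0]
ft_force: [0.1, 0.5, -1.9]
width: 28.5
grip_force: 35.0
t 20.48 at [447.4 366.1  99.9] yaw -0.08 w 28.5 F [ 0.1  0.5 -1.9] turn [-0.04 -0.05 -0.08] shift [-0.0004  0.0019  0.0139]
```

```bash
python3 -m handwheel '[{"claw":0.0,"dx":0,"dy":0.0015,"dz":0.004,"rx":0,"ry":0,"rz":0},{"claw":0.0,"dx":0,"dy":0,"dz":0.004,"rx":0,"ry":0,"rz":0},{"claw":0.0,"dx":0,"dy":0,"dz":0.003,"rx":0,"ry":0,"rz":0},{"claw":0.0,"dx":0,"dy":0,"dz":0.002,"rx":0,"ry":0,"rz":0},{"claw":0.0,"dx":0,"dy":0,"dz":0,"rx":0,"ry":0,"rz":0}]';python3 -m handwheel '[{"claw":0.0,"dx":0,"dy":0,"dz":0.002,"rx":0,"ry":0,"rz":0},{"claw":0.0,"dx":0,"dy":0,"dz":0,"rx":0,"ry":0,"rz":0}]'
```

```text
time: 21.1
ee_pos: [446.9, 364.2, 86.0]
eef_rot: [1.0, -0.001, -0.0, 0.0]
ft_force: [0.0, -0.2, -2.3]
width: 28.8
grip_force: 35.0
time: 21.35
ee_pos: [447.2, 364.5, 85.2]
eef_rot: [1.0, -0.001, 0.0, -0.0]
ft_force: [-2.8, -2.6, 7.2]
width: 28.7
grip_force: 35.0
```

```bash
python3 -m handwheel '[{"claw":0.0,"dx":0,"dy":0,"dz":0.001,"rx":0,"ry":0,"rz":0},{"claw":0.0,"dx":0,"dy":0,"dz":0,"rx":0,"ry":0,"rz":0}]';python3 -m handwheel '[{"claw":0.04,"dx":0,"dy":0,"dz":-0.001,"rx":0,"ry":0,"rz":0},{"claw":0.06,"dx":0,"dy":0,"dz":0,"rx":0,"ry":0,"rz":0},{"claw":0.06,"dx":0,"dy":0,"dz":0,"rx":0,"ry":0,"rz":0},{"claw":0.06,"dx":0,"dy":0,"dz":-0.03,"rx":0,"ry":0,"rz":0},{"claw":0.06,"dx":0,"dy":0,"dz":-0.05,"rx":0,"ry":0,"rz":0},{"claw":0.06,"dx":-0.03,"dy":0,"dz":-0.035,"rx":0,"ry":0,"rz":0},{"claw":0.06,"dx":-0.05,"dy":0,"dz":0,"rx":0,"ry":0,"rz":0},{"claw":0.06,"dx":-0.02,"dy":0,"dz":0,"rx":0,"ry":0,"rz":0},{"claw":0.06,"dx":0,"dy":0,"dz":0,"rx":0,"ry":0,"rz":0},{"claw":0.06,"dx":0,"dy":0,"dz":0,"rx":0,"ry":0,"rz":0}]'
python3 look.py w9
python3 - <<'E'
from rim import *
lo,hi=(10,40,175),(25,140,255)
m=pickle.load(open('pics/w9.pkl','rb')); u=proj(m,(447,364,82)).astype(int); b=(max(u[0]-110,0),max(u[1]-110,0),u[0]+110,min(u[1]+110,222)); m,q=pts('w9',b,lo,hi); print(u,q.min(0),q.max(0),circ(m,q,82))
E
```

```text
time: 21.6
ee_pos: [447.2, 364.5, 85.1]
eef_rot: [1.0, -0.001, 0.001, -0.0]
ft_force: [-6.1, -4.4, 17.5]
width: 28.8
grip_force: 35.0
time: 22.85
ee_pos: [348.3, 364.2, 198.9]
eef_rot: [1.0, -0.001, 0.0, 0.0]
ft_force: [0.2, 0.1, -0.4]
width: 59.8
grip_force: 0.0
t 22.9 at [348.4 364.1 198.9] yaw -0.17 w 59.9 F [-0.1  0.1  0.8] turn [ 1.000e-02 -1.000e-02  1.783e+01] shift [ 0.453   0.4828 -0.0011]
[318  91] [245.   6.] [393. 165.] (array([447. , 363.8]), np.float64(69.1), np.float64(0.16), 55)
```

Crock closed: its lid board fits a circle at z=82 with centre (447,363.8), flat and home. Now the jar.

```bash
python3 -m handwheel '[{"claw":0.06,"dx":0.002,"dy":0.03,"dz":0,"rx":0,"ry":0,"rz":0},{"claw":0.06,"dx":0.002,"dy":0.05,"dz":0,"rx":0,"ry":0,"rz":0},{"claw":0.06,"dx":0.002,"dy":0.05,"dz":0,"rx":0,"ry":0,"rz":0},{"claw":0.06,"dx":0.002,"dy":0.05,"dz":0,"rx":0,"ry":0,"rz":0},{"claw":0.06,"dx":0.002,"dy":0.025,"dz":0,"rx":0,"ry":0,"rz":0},{"claw":0.06,"dx":0,"dy":0,"dz":0,"rx":0,"ry":0,"rz":0},{"claw":0.06,"dx":0,"dy":0,"dz":0,"rx":0,"ry":0,"rz":0}]'; python3 look.py w10
python3 -m handwheel '[{"claw":0.06,"dx":0.02,"dy":0.005,"dz":0,"rx":0,"ry":0,"rz":0},{"claw":0.06,"dx":0.02,"dy":0.035,"dz":0,"rx":0,"ry":0,"rz":0},{"claw":0.06,"dx":0,"dy":0,"dz":0,"rx":0,"ry":0,"rz":0},{"claw":0.06,"dx":0,"dy":0,"dz":0,"rx":0,"ry":0,"rz":0}]'; python3 look.py w11
python3 -m handwheel '[{"claw":0.06,"dx":0.03,"dy":-0.02,"dz":0,"rx":0,"ry":0,"rz":0},{"claw":0.06,"dx":0.045,"dy":-0.025,"dz":0,"rx":0,"ry":0,"rz":0},{"claw":0.06,"dx":0.045,"dy":-0.025,"dz":0,"rx":0,"ry":0,"rz":0},{"claw":0.06,"dx":0.035,"dy":-0.02,"dz":0,"rx":0,"ry":0,"rz":0},{"claw":0.06,"dx":0,"dy":0,"dz":0,"rx":0,"ry":0,"rz":0},{"claw":0.06,"dx":0,"dy":0,"dz":0,"rx":0,"ry":0,"rz":0}]'; python3 look.py w12
python3 -m handwheel '[{"claw":0.06,"dx":0.02,"dy":-0.02,"dz":0.02,"rx":0,"ry":0,"rz":0},{"claw":0.06,"dx":0.01,"dy":-0.02,"dz":0.04,"rx":0,"ry":0,"rz":0},{"claw":0.06,"dx":0,"dy":0,"dz":0,"rx":0,"ry":0,"rz":0},{"claw":0.06,"dx":0,"dy":0,"dz":0,"rx":0,"ry":0,"rz":0}]'; python3 look.py w13
cat > two.py <<'E'
from rim import *
def two(ns,P,half,zs,lo,hi):
    for n in ns:
        m=pickle.load(open(f'pics/{n}.pkl','rb')); u=proj(m,P).astype(int); b=(max(u[0]-half,0),max(u[1]-half,0),u[0]+half,min(u[1]+half,222))
        m,q=pts(n,b,lo,hi); print(n,u,q.min(0),q.max(0),*[f'z{z}: {circ(m,q,z)}' for z in zs])
E
python3 - <<'E'
from two import *
two(('w10','w11'),(444,157,90),75,(70,80,90,100),(0,0,205),(180,70,255))
two(('w12','w13'),(646,207,22),75,(12,22,32),(10,40,175),(25,140,255))
E
```

```text
time: 23.78
ee_pos: [357.4, 159.9, 199.2]
eef_rot: [1.0, -0.001, 0.0, -0.0]
ft_force: [-0.2, 0.8, -0.9]
width: 60.0
grip_force: 0.0
t 23.82 at [357.2 160.2 199.2] yaw -0.05 w 60.2 F [ 0.1  0.8 -1.1] turn [-0.03  0.   17.95] shift [ 0.3816  0.2916 -0.0008]
time: 24.32
ee_pos: [397.2, 119.8, 199.0]
eef_rot: [1.0, -0.001, -0.0, -0.0]
ft_force: [-1.0, 0.2, 1.2]
width: 59.7
grip_force: 0.0
t 24.38 at [396.8 120.1 199.1] yaw -0.02 w 60.0 F [-0.3  0.3 -0.4] turn [-1.000e-02  2.000e-02  1.798e+01] shift [ 0.3315  0.2657 -0.0009]
time: 25.12
ee_pos: [550.8, 209.5, 198.7]
eef_rot: [1.0, -0.0, -0.001, 0.0]
ft_force: [0.1, -1.0, 0.3]
width: 60.0
grip_force: 0.0
t 25.18 at [550.7 209.1 199. ] yaw -0.03 w 59.7 F [-0.3 -1.3  0.3] turn [ 0.03  0.05 17.97] shift [ 0.2127  0.3978 -0.001 ]
time: 25.68
ee_pos: [581.6, 248.3, 140.3]
eef_rot: [1.0, -0.001, 0.0, 0.0]
ft_force: [0.3, 0.4, 0.9]
width: 60.1
grip_force: 0.0
t 25.73 at [582.1 248.3 140.8] yaw -0.12 w 59.8 F [0.8 0.1 0.3] turn [-0.02 -0.09 17.88] shift [ 0.1949  0.4448 -0.0592]
w10 [321 104] [274.  50.] [377. 158.] z70: (array([442.9, 153. ]), n
[... 351 characters left out ...]
4) z80: (array([441.6, 154. ]), np.float64(49.2), np.float64(0.42), 44) z90: (array([442.4, 152.7]), np.float64(47.4), np.float64(0.41), 44) z100: (array([443.3, 151.5]), np.float64(45.6), np.float64(0.39), 44)
w12 [320 100] [282.  58.] [364. 145.] z12: (array([643.6, 204.8]), np.float64(48.6), np.float64(0.17), 42) z22: (array([642.9, 204.9]), np.float64(47.2), np.float64(0.16), 42) z32: (array([642.2, 205. ]), np.float64(45.8), np.float64(0.16), 42)
w13 [361 129] [315.  80.] [412. 180.] z12: (array([643.1, 203.5]), np.float64(49.0), np.float64(0.17), 44) z22: (array([643.3, 205.1]), np.float64(47.3), np.float64(0.17), 44) z32: (array([643.5, 206.6]), np.float64(45.6), np.float64(0.16), 44)
```

Jar rim: the two places agree at 86–90 mm, centre (441.9,153.2). Jar lid: board at 20–22 mm, centre (643.1,205.0). Both match the text. Grasping the lid.

```bash
python3 -m handwheel '[{"claw":0.06,"dx":0.031,"dy":0.0217,"dz":0,"rx":0,"ry":0,"rz":0},{"claw":0.06,"dx":0.03,"dy":0.0216,"dz":0.02,"rx":0,"ry":0,"rz":0},{"claw":0.06,"dx":0,"dy":0,"dz":0.03,"rx":0,"ry":0,"rz":0},{"claw":0.06,"dx":0,"dy":0,"dz":0.03,"rx":0,"ry":0,"rz":0},{"claw":0.06,"dx":0,"dy":0,"dz":0.016,"rx":0,"ry":0,"rz":0},{"claw":0.06,"dx":0,"dy":0,"dz":0.01,"rx":0,"ry":0,"rz":0},{"claw":0.06,"dx":0,"dy":0,"dz":0,"rx":0,"ry":0,"rz":0},{"claw":0.06,"dx":0,"dy":0,"dz":0,"rx":0,"ry":0,"rz":0}]'
python3 - <<'E'
from h import *
go((643.1,205,26),0)
E
```

```text
time: 26.72
ee_pos: [643.5, 206.0, 34.3]
eef_rot: [1.0, -0.001, 0.001, -0.0]
ft_force: [-0.0, 0.7, 0.9]
width: 59.8
grip_force: 0.0
t 26.73 at [643.5 206.   34.3] yaw -0.07 w 59.8 F [-0.   0.7  0.9] turn [-0.03 -0.09 -0.07] shift [-0.0004  0.001   0.0083]
```

```bash
python3 -m handwheel '[{"claw":0.06,"dx":0,"dy":0.001,"dz":0.005,"rx":0,"ry":0,"rz":0},{"claw":0.06,"dx":0,"dy":0,"dz":0.003,"rx":0,"ry":0,"rz":0},{"claw":0.06,"dx":0,"dy":0,"dz":0,"rx":0,"ry":0,"rz":0},{"claw":0.0,"dx":0,"dy":0,"dz":0,"rx":0,"ry":0,"rz":0},{"claw":0.0,"dx":0,"dy":0,"dz":0,"rx":0,"ry":0,"rz":0},{"claw":0.0,"dx":0,"dy":0,"dz":0,"rx":0,"ry":0,"rz":0},{"claw":0.0,"dx":0,"dy":0,"dz":0,"rx":0,"ry":0,"rz":0}]' 35; python3 -m handwheel '[{"claw":0.0,"dx":0,"dy":0,"dz":-0.015,"rx":0,"ry":0,"rz":0},{"claw":0.0,"dx":0,"dy":0,"dz":-0.035,"rx":0,"ry":0,"rz":0},{"claw":0.0,"dx":0,"dy":0,"dz":-0.04,"rx":0,"ry":0,"rz":0},{"claw":0.0,"dx":0,"dy":0,"dz":-0.04,"rx":0,"ry":0,"rz":0},{"claw":0.0,"dx":-0.02,"dy":0.005,"dz":-0.03,"rx":0,"ry":0,"rz":0},{"claw":0.0,"dx":-0.045,"dy":0.0115,"dz":0,"rx":0,"ry":0,"rz":0},{"claw":0.0,"dx":-0.045,"dy":0.0115,"dz":0,"rx":0,"ry":0,"rz":0},{"claw":0.0,"dx":-0.045,"dy":0.0115,"dz":0,"rx":0,"ry":0,"rz":0},{"claw":0.0,"dx":-0.03,"dy":0.008,"dz":0,"rx":0,"ry":0,"rz":0},{"claw":0.0,"dx":-0.016,"dy":0.0045,"dz":0,"rx":0,"ry":0,"rz":0},{"claw":0.0,"dx":0,"dy":0,"dz":0,"rx":0,"ry":0,"rz":0},{"claw":0.0,"dx":0,"dy":0,"dz":0,"rx":0,"ry":0,"rz":0}]'
python3 - <<'E'
from h import *
go((441.9,153.2,104),0)
E
```

```text
time: 27.6
ee_pos: [642.9, 204.8, 25.3]
eef_rot: [1.0, -0.001, 0.0, -0.0]
ft_force: [0.1, 0.2, -0.4]
width: 28.4
grip_force: 35.0
time: 29.1
ee_pos: [443.1, 153.4, 185.5]
eef_rot: [1.0, -0.001, 0.001, -0.0]
ft_force: [0.1, 0.7, -1.5]
width: 28.9
grip_force: 35.0
t 29.1 at [443.1 153.4 185.5] yaw -0.09 w 28.9 F [ 0.1  0.7 -1.5] turn [-0.03 -0.07 -0.09] shift [-0.0012  0.0002  0.0815]
```

```bash
python3 -m handwheel '[{"claw":0.0,"dx":-0.001,"dy":0,"dz":0.02,"rx":0,"ry":0,"rz":0},{"claw":0.0,"dx":0,"dy":0,"dz":0.025,"rx":0,"ry":0,"rz":0},{"claw":0.0,"dx":0,"dy":0,"dz":0.015,"rx":0,"ry":0,"rz":0},{"claw":0.0,"dx":0,"dy":0,"dz":0.006,"rx":0,"ry":0,"rz":0},{"claw":0.0,"dx":0,"dy":0,"dz":0,"rx":0,"ry":0,"rz":0},{"claw":0.0,"dx":0,"dy":0,"dz":0,"rx":0,"ry":0,"rz":0}]'
python3 - <<'E'
from h import *
go((441.9,153.2,103.3),0)
E
```

```text
time: 29.85
ee_pos: [441.4, 153.2, 119.7]
eef_rot: [1.0, -0.001, 0.0, -0.0]
ft_force: [0.4, 0.1, -0.3]
width: 28.4
grip_force: 35.0
t 29.85 at [441.4 153.2 119.7] yaw -0.08 w 28.4 F [ 0.4  0.1 -0.3] turn [-0.02 -0.05 -0.08] shift [0.0005 0.     0.0164]
```

```bash
python3 -m handwheel '[{"claw":0.0,"dx":0.0005,"dy":0,"dz":0.004,"rx":0,"ry":0,"rz":0},{"claw":0.0,"dx":0,"dy":0,"dz":0.004,"rx":0,"ry":0,"rz":0},{"claw":0.0,"dx":0,"dy":0,"dz":0.003,"rx":0,"ry":0,"rz":0},{"claw":0.0,"dx":0,"dy":0,"dz":0.003,"rx":0,"ry":0,"rz":0},{"claw":0.0,"dx":0,"dy":0,"dz":0,"rx":0,"ry":0,"rz":0}]'; python3 -m handwheel '[{"claw":0.0,"dx":0,"dy":0,"dz":0.002,"rx":0,"ry":0,"rz":0},{"claw":0.0,"dx":0,"dy":0,"dz":0,"rx":0,"ry":0,"rz":0}]'
```

```text
time: 30.48
ee_pos: [441.0, 152.9, 104.9]
eef_rot: [1.0, -0.001, -0.0, 0.0]
ft_force: [0.2, 0.5, -1.0]
width: 28.7
grip_force: 35.0
time: 30.72
ee_pos: [441.3, 153.0, 103.2]
eef_rot: [1.0, -0.001, 0.0, 0.0]
ft_force: [0.7, -0.7, -0.6]
width: 28.5
grip_force: 35.0
```

```bash
python3 -m handwheel '[{"claw":0.0,"dx":0,"dy":0,"dz":0.0015,"rx":0,"ry":0,"rz":0},{"claw":0.0,"dx":0,"dy":0,"dz":0,"rx":0,"ry":0,"rz":0}]'; python3 -m handwheel '[{"claw":0.0,"dx":0,"dy":0,"dz":0.001,"rx":0,"ry":0,"rz":0},{"claw":0.0,"dx":0,"dy":0,"dz":0,"rx":0,"ry":0,"rz":0}]'
```

```text
time: 30.98
ee_pos: [441.5, 153.1, 102.9]
eef_rot: [1.0, -0.001, 0.0, -0.0]
ft_force: [-5.7, -1.9, 18.4]
width: 28.5
grip_force: 35.0
time: 31.22
ee_pos: [441.6, 153.1, 102.8]
eef_rot: [1.0, -0.001, 0.001, -0.0]
ft_force: [-9.6, -3.7, 32.6]
width: 28.8
grip_force: 35.0
```

```bash
python3 -m handwheel '[{"claw":0.0,"dx":0,"dy":0,"dz":-0.002,"rx":0,"ry":0,"rz":0},{"claw":0.04,"dx":0,"dy":0,"dz":0,"rx":0,"ry":0,"rz":0},{"claw":0.06,"dx":0,"dy":0,"dz":0,"rx":0,"ry":0,"rz":0},{"claw":0.06,"dx":0,"dy":0,"dz":0,"rx":0,"ry":0,"rz":0},{"claw":0.06,"dx":0,"dy":0,"dz":-0.03,"rx":0,"ry":0,"rz":0},{"claw":0.06,"dx":0,"dy":0,"dz":-0.05,"rx":0,"ry":0,"rz":0},{"claw":0.06,"dx":-0.03,"dy":0,"dz":-0.02,"rx":0,"ry":0,"rz":0},{"claw":0.06,"dx":-0.035,"dy":0,"dz":0,"rx":0,"ry":0,"rz":0},{"claw":0.06,"dx":-0.02,"dy":0,"dz":0,"rx":0,"ry":0,"rz":0},{"claw":0.06,"dx":0,"dy":0,"dz":0,"rx":0,"ry":0,"rz":0},{"claw":0.06,"dx":0,"dy":0,"dz":0,"rx":0,"ry":0,"rz":0}]'
python3 look.py w14
python3 -m handwheel '[{"claw":0.06,"dx":0.0,"dy":0.03,"dz":0,"rx":0,"ry":0,"rz":0},{"claw":0.06,"dx":0.004,"dy":0.05,"dz":0,"rx":0,"ry":0,"rz":0},{"claw":0.06,"dx":0.004,"dy":0.05,"dz":0,"rx":0,"ry":0,"rz":0},{"claw":0.06,"dx":0,"dy":0.05,"dz":0,"rx":0,"ry":0,"rz":0},{"claw":0.06,"dx":0,"dy":0.05,"dz":0,"rx":0,"ry":0,"rz":0},{"claw":0.06,"dx":0,"dy":0.045,"dz":0,"rx":0,"ry":0,"rz":0},{"claw":0.06,"dx":0,"dy":0.025,"dz":0,"rx":0,"ry":0,"rz":0},{"claw":0.06,"dx":0,"dy":0,"dz":0,"rx":0,"ry":0,"rz":0},{"claw":0.06,"dx":0,"dy":0,"dz":0,"rx":0,"ry":0,"rz":0}]'; python3 look.py w15
python3 - <<'E'
from two import *
two(('w14',),(441.9,153.2,100),85,(90,100,110),(10,40,175),(25,140,255))
E
```

```text
time: 32.6
ee_pos: [357.1, 153.1, 202.6]
eef_rot: [1.0, -0.001, 0.0, -0.0]
ft_force: [0.5, 0.5, 0.3]
width: 59.8
grip_force: 0.0
t 32.65 at [357.2 153.2 202.6] yaw -0.1 w 60.2 F [-0.5  0.1  0.2] turn [-1.00e-02 -1.00e-02  1.79e+01] shift [0.3794 0.2849 0.0026]
time: 33.78
ee_pos: [364.1, -146.6, 202.5]
eef_rot: [1.0, -0.001, -0.0, -0.0]
ft_force: [-0.7, 1.1, 0.5]
width: 59.9
grip_force: 0.0
t 33.83 at [ 364.1 -146.2  202.5] yaw -0.02 w 60.2 F [0.2 0.5 0.8] turn [-1.000e-02  3.000e-02  1.798e+01] shift [0.2803 0.0023 0.0025]
w14 [318 105] [267.  48.] [372. 159.] z90: (array([442.3, 152.5]), np.float64(49.0), np.float64(0.2), 47) z100: (array([441.7, 152.5]), np.float64(47.2), np.float64(0.19), 47) z110: (array([441. , 152.5]), np.float64(45.4), np.float64(0.18), 47)
```

View pics/w15.png

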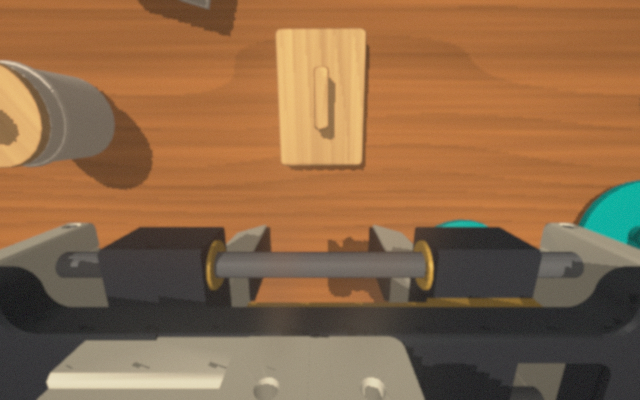

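The jar lid is home: it fits at z=100 with r=47.2. In this view the butter lid board spans (277,29)–(364,165), with its bar grip at (322,97), roughly along tool x. Taking a second place for its height.

```bash
python3 -m handwheel '[{"claw":0.05,"dx":0.02,"dy":0.02,"dz":0.02,"rx":0,"ry":0,"rz":0},{"claw":0.05,"dx":0.01,"dy":0.02,"dz":0.035,"rx":0,"ry":0,"rz":0},{"claw":0.05,"dx":0,"dy":0,"dz":0,"rx":0,"ry":0,"rz":0},{"claw":0.05,"dx":0,"dy":0,"dz":0,"rx":0,"ry":0,"rz":0}]'; python3 look.py w16
cat > quad.py <<'E'
from rim import *
def quad(n,box,z,lo=(10,40,175),hi=(25,140,255)):
    m,p=pts(n,box,lo,hi); c=p.astype(np.float32).reshape(-1,1,2)
    a=cv2.approxPolyDP(c,8,True).reshape(-1,2)
    # refine: fit a line to the densely sampled hull near each side, intersect
    L=[]
    for i in range(len(a)):
        A,B=a[i],a[(i+1)%len(a)]; d=(B-A)/np.linalg.norm(B-A); nn=np.array([-d[1],d[0]])
        k=[q for q in p if abs((q-A)@nn)<3 and -3<(q-A)@d<np.linalg.norm(B-A)+3]
        v=cv2.fitLine(np.array(k,np.float32),2,0,.01,.01).ravel(); L.append((v[:2],v[2:]))
    C=[]
    for i in range(len(L)):
        (d1,p1),(d2,p2)=L[i-1],L[i]; t=np.linalg.solve(np.stack([d1,-d2],1),p2-p1); C.append(p1+t[0]*d1)
    return m,np.array(C)
def rep(m,C,z):
    P=np.array([plane(m,c,z)[:2] for c in C]); r=cv2.minAreaRect(P.astype(np.float32)); e=np.roll(P,-1,0)-P
    print(z,'centre',P.mean(0).round(1),'sides',np.linalg.norm(e,axis=1).round(1),'angles',np.degrees(np.arctan2(e[:,1],e[:,0])).round(1)); return P
E
python3 - <<'E'
from quad import *
m,C=quad('w15',(255,10,390,190),22); rep(m,C,22)
m2=pickle.load(open('pics/w16.pkl','rb')); Q=[proj(m2,(x,y,22)) for x in(385,535) for y in(-100,-198)]; Q=np.array(Q); print(Q.round())
b=np.r_[np.maximum(Q.min(0)-15,0),Q.max(0)+15].astype(int); b[3]=min(b[3],222); m2,C2=quad('w16',b,22); rep(m2,C2,22)
print(C.round(1),C2.round(1))
for c in C: 
    j=min(C2,key=lambda q:np.linalg.norm(q-proj(m2,plane(m,c,22)))); print(tri(m,c,m2,j))
E
```

```text
time: 34.33
ee_pos: [393.7, -185.9, 148.2]
eef_rot: [1.0, -0.0, -0.0, -0.0]
ft_force: [0.6, -0.5, 0.0]
width: 50.1
grip_force: 0.0
t 34.38 at [ 394.  -186.   148.5] yaw -0.0 w 49.9 F [-0.2  1.  -0.3] turn [-0.02 -0.04 18.  ] shift [ 0.2395 -0.0263 -0.0515]
22 centre [ 459.8 -148.7] sides [144.6  96.2 144.7  97.5] angles [-179.6   90.6    0.9  -89.4]
[[238. 200.]
 [330. 200.]
 [225.  43.]
 [332.  43.]]
22 centre [ 460.3 -148.9] sides [145.1  94.9 144.8  96.3] angles [-180.    91.1    0.6  -88.8]
[[364.7  29.3]
 [360.6 162.6]
 [281.8 163.6]
 [275.   30.5]] [[330.3  44.3]
 [329.  196.7]
 [239.4 198.3]
 [226.2  46.9]]
(array([ 534.21679421, -196.94302287,   18.43240524]), np.float64(1.0990023275771434))
(array([ 388.38486207, -197.10625122,   22.27493665]), np.float64(1.0813745037082412))
(array([ 386.54478847, -101.17852987,   20.06422346]), np.float64(0.2973479649607673))
(array([533.59176318, -98.13429336,  14.83100788]), np.float64(0.15132305507681595))
```

```bash
python3 -m handwheel '[{"claw":0.05,"dx":0.02,"dy":-0.03,"dz":-0.045,"rx":0,"ry":0,"rz":0},{"claw":0.05,"dx":0.035,"dy":-0.045,"dz":-0.01,"rx":0,"ry":0,"rz":0},{"claw":0.05,"dx":0.035,"dy":-0.045,"dz":0,"rx":0,"ry":0,"rz":0},{"claw":0.05,"dx":0.035,"dy":-0.045,"dz":0,"rx":0,"ry":0,"rz":0},{"claw":0.05,"dx":0.015,"dy":-0.025,"dz":0,"rx":0,"ry":0,"rz":0},{"claw":0.05,"dx":0,"dy":0,"dz":0,"rx":0,"ry":0,"rz":0},{"claw":0.05,"dx":0,"dy":0,"dz":0,"rx":0,"ry":0,"rz":0}]'; python3 look.py w17
python3 -m handwheel '[{"claw":0.05,"dx":0.02,"dy":-0.02,"dz":0,"rx":0,"ry":0,"rz":0},{"claw":0.05,"dx":0.015,"dy":-0.02,"dz":0,"rx":0,"ry":0,"rz":0},{"claw":0.05,"dx":0,"dy":0,"dz":0,"rx":0,"ry":0,"rz":0},{"claw":0.05,"dx":0,"dy":0,"dz":0,"rx":0,"ry":0,"rz":0}]'; python3 look.py w18
python3 - <<'E'
import pickle;from h import *
m=pickle.load(open('pics/w15.pkl','rb'));print('bar top expected px',proj(m,(460,-148.8,50)))
a,b=[cv2.imread(f'pics/{n}.png')[0:225,120:520] for n in('w17','w18')]
for n in('w17','w18'): print(proj(pickle.load(open(f'pics/{n}.pkl','rb')),(645,8,65)))
cv2.imwrite('pics/c17.png',cv2.resize(np.vstack([a,b]),None,fx=1.33,fy=1.33))
E
```

```text
time: 35.25
ee_pos: [533.5, 2.5, 203.5]
eef_rot: [1.0, -0.001, 0.0, 0.0]
ft_force: [-0.5, -0.1, -0.6]
width: 49.8
grip_force: 0.0
t 35.3 at [533.4   2.  203.4] yaw -0.13 w 50.2 F [ 1.3  0.3 -0.4] turn [ 0.02 -0.03 17.87] shift [0.1651 0.1955 0.0034]
time: 35.8
ee_pos: [568.5, 41.3, 202.9]
eef_rot: [1.0, -0.001, -0.0, 0.0]
ft_force: [-0.3, -0.0, -0.0]
width: 50.0
grip_force: 0.0
t 35.85 at [568.5  41.2 202.9] yaw -0.18 w 50.0 F [-0.2  0.2 -0.4] turn [4.000e-02 1.000e-02 1.782e+01] shift [0.1439 0.2437 0.0029]
bar top expected px [320.77624165  97.8643637 ]
[312.97269732  80.00888886]
[350.9856558  116.49397564]
```

View pics/c17.png

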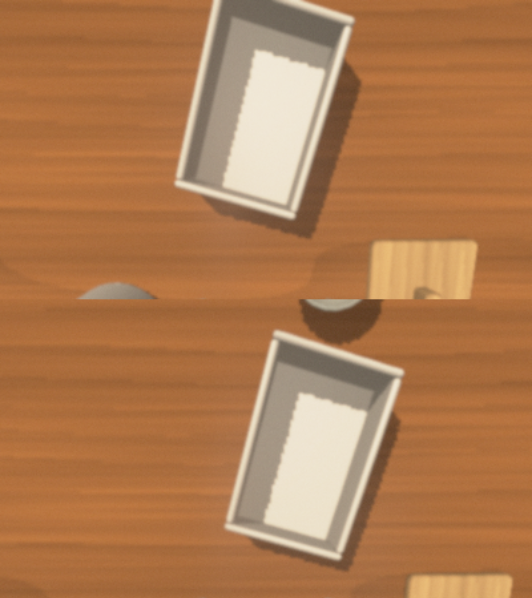

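The box rim shows completely in w18 (lower half of the crop): corners at crop (275,333), (402,373), (340,557) and (230,527). In w17 it is slightly cut off at the top.

Run:
```python
from quad import *
lo,hi=(0,0,200),(180,70,255)
m,C=quad('w18',(270,10,450,215),65,lo,hi); print(C.round(1))
for z in (60,65,70): P=rep(m,C,z)
P=rep(m,C,65)
m1,p=pts('w17',(230,0,405,185),lo,hi); 
a=cv2.approxPolyDP(p.astype(np.float32).reshape(-1,1,2),5,True).reshape(-1,2); print(a)
for c,q in zip(C,P):
    u=proj(m1,(*q,65)); j=min(a,key=lambda v:np.linalg.norm(v-u)); print(u.round(1),j,tri(m,c,m1,j))
# bar of lid sanity
go((460,-148.8,25.5),0.5)
```

```text
[[324.8  31.2]
 [420.2  61.5]
 [374.8 195. ]
 [289.8 171.1]]
60 centre [642.6   6.6] sides [ 98.4 141.5  98.  141.4] angles [-106.   164.3   74.   -15.5]
65 centre [642.5   7.2] sides [ 96.8 139.1  96.4 139. ] angles [-106.   164.3   74.   -15.5]
70 centre [642.4   7.7] sides [ 95.2 136.8  94.8 136.7] angles [-106.   164.3   74.   -15.5]
65 centre [642.5   7.2] sides [ 96.8 139.1  96.4 139. ] angles [-106.   164.3   74.   -15.5]
[[383.  21.]
 [340. 163.]
 [252. 138.]
 [280.   3.]]
[283.1 -11. ] [280.   3.] (array([721.53794388,  37.39614041,  52.10266285]), np.float64(10.972368181932378))
[382.5  21.6] [383.  21.] (array([696.3847375 , -58.23295691,  65.19811723]), np.float64(0.6388757974325131))
[340.1 163.3] [340. 163.] (array([562.76786631, -20.13235934,  66.89289132]), np.float64(0.1953576152866121))
[251.9 137.9] [252. 138.] (array([588.74916437,  72.27223707,  64.23717352]), np.float64(0.04778274661764169))
t 35.85 at [568.5  41.2 202.9] yaw -0.18 w 50.0 F [-0.2  0.2 -0.4] turn [ 0.04  0.01 -0.68] shift [-0.1101  0.1891  0.1774]
```

Run:
```python
from quad import *
h=cv2.cvtColor(cv2.imread('pics/w18.png'),40)
print([(y,*map(int,h[y,370])) for y in range(34,58,2)])
print([(x,*map(int,h[110,x])) for x in range(296,316,2)],[(x,*map(int,h[110,x])) for x in range(394,412,2)])
print([(y,*map(int,h[y,335])) for y in range(174,194,2)])
for v in (120,150,165,180):
  try: m,C=quad('w18',(270,10,450,215),65,(0,0,v),(180,90,255)); print(v,C.round(1).tolist()); rep(m,C,65)
  except Exception as e: print(v,e)
```

```text
[(34, 13, 153, 165), (36, 15, 80, 203), (38, 20, 41, 232), (40, 19, 49, 218), (42, 18, 50, 170), (44, 16, 50, 122), (46, 18, 51, 111), (48, 17, 46, 112), (50, 14, 52, 113), (52, 20, 48, 112), (54, 16, 47, 114), (56, 16, 48, 111)]
[(296, 13, 151, 167), (298, 13, 149, 169), (300, 13, 146, 168), (302, 13, 131, 168), (304, 15, 71, 213), (306, 19, 39, 234), (308, 16, 52, 207), (310, 16, 60, 144), (312, 17, 53, 150), (314, 16, 49, 162)] [(394, 17, 50, 164), (396, 16, 52, 163), (398, 17, 49, 181), (400, 21, 42, 228), (402, 19, 32, 237), (404, 16, 57, 198), (406, 13, 105, 122), (408, 12, 141, 105), (410, 12, 143, 105)]
[(174, 17, 56, 170), (176, 16, 54, 162), (178, 17, 54, 164), (180, 16, 51, 201), (182, 19, 36, 236), (184, 17, 50, 218), (186, 14, 80, 140), (188, 12, 121, 118), (190, 12, 127, 116), (192, 12, 144, 142)]
120 [[326.6000061035156, 22.700000762939453], [423.0, 53.900001525878906], [375.79998779296875, 196.89999389648438], [288.8999938964844, 171.6999969482422]]
65 centre [645.3   6.2] sides [ 97.2 148.1  99.  147.2] angles [-106.1  164.9   73.4  -15.8]
150 [[326.6000061035156, 22.700000762939453], [422.79998779296875, 53.79999923706055], [375.79998779296875, 195.5], [288.8999938964844, 171.60000610351562]]
65 centre [645.7   6.2] sides [ 97.1 146.6  98.5 147. ] angles [-106.1  164.8   74.2  -15.8]
165 [[326.6000061035156, 22.700000762939453], [422.79998779296875, 53.79999923706055], [375.5, 195.39999389648438], [288.8999938964844, 171.39999389648438]]
65 centre [645.8   6.3] sides [ 97.  146.5  98.1 146.9] angles [-106.1  164.7   74.1  -15.8]
180 [[324.6000061035156, 30.100000381469727], [420.8999938964844, 60.599998474121094], [374.20001220703125, 194.8000030517578], [289.0, 171.3000030517578]]
65 centre [643.    7.5] sides [ 97.6 140.1  96.5 140.2] angles [-105.9  163.9   74.2  -15.7]
```

Box with v=150 mask: centre (645.7,6.2), 147 x 98 mm, rim at z≈65, yaw −15.7°. This fits the text. Now fetch the butter lid.

```bash
python3 -m handwheel '[{"claw":0.05,"dx":-0.02,"dy":0.035,"dz":0,"rx":0,"ry":0,"rz":-0.7},{"claw":0.05,"dx":-0.03,"dy":0.05,"dz":0,"rx":0,"ry":0,"rz":0},{"claw":0.05,"dx":-0.03,"dy":0.05,"dz":0.02,"rx":0,"ry":0,"rz":0},{"claw":0.05,"dx":-0.02,"dy":0.035,"dz":0.03,"rx":0,"ry":0,"rz":0},{"claw":0.05,"dx":-0.01,"dy":0.019,"dz":0.03,"rx":0,"ry":0,"rz":0},{"claw":0.05,"dx":0,"dy":0,"dz":0.035,"rx":0,"ry":0,"rz":0},{"claw":0.05,"dx":0,"dy":0,"dz":0.03,"rx":0,"ry":0,"rz":0},{"claw":0.05,"dx":0,"dy":0,"dz":0.01,"rx":0,"ry":0,"rz":0},{"claw":0.05,"dx":0,"dy":0,"dz":0,"rx":0,"ry":0,"rz":0},{"claw":0.05,"dx":0,"dy":0,"dz":0,"rx":0,"ry":0,"rz":0}]'
python3 - <<'E'
from h import *
go((460,-148.8,25.5),0.5)
E
```

```text
time: 37.1
ee_pos: [461.4, -147.4, 48.8]
eef_rot: [1.0, 0.005, 0.001, 0.0]
ft_force: [-0.4, -0.5, 0.5]
width: 50.4
grip_force: 0.0
t 37.1 at [ 461.4 -147.4   48.8] yaw 0.61 w 50.4 F [-0.4 -0.5  0.5] turn [ 0.02 -0.1   0.11] shift [-0.0014  0.0013  0.0233]
```

```bash
python3 -m handwheel '[{"claw":0.05,"dx":-0.0012,"dy":0.0013,"dz":0.012,"rx":0,"ry":0,"rz":0},{"claw":0.05,"dx":0,"dy":0,"dz":0.009,"rx":0,"ry":0,"rz":0},{"claw":0.05,"dx":0,"dy":0,"dz":0.002,"rx":0,"ry":0,"rz":0},{"claw":0.05,"dx":0,"dy":0,"dz":0,"rx":0,"ry":0,"rz":0},{"claw":0.0,"dx":0,"dy":0,"dz":0,"rx":0,"ry":0,"rz":0},{"claw":0.0,"dx":0,"dy":0,"dz":0,"rx":0,"ry":0,"rz":0},{"claw":0.0,"dx":0,"dy":0,"dz":0,"rx":0,"ry":0,"rz":0},{"claw":0.0,"dx":0,"dy":0,"dz":0,"rx":0,"ry":0,"rz":0},{"claw":0.0,"dx":0,"dy":0,"dz":0,"rx":0,"ry":0,"rz":0}]' 40; python3 -m handwheel '[{"claw":0.0,"dx":0,"dy":0,"dz":-0.015,"rx":0,"ry":0,"rz":0},{"claw":0.0,"dx":0,"dy":0,"dz":-0.035,"rx":0,"ry":0,"rz":0},{"claw":0.0,"dx":0,"dy":0,"dz":-0.04,"rx":0,"ry":0,"rz":0},{"claw":0.0,"dx":0,"dy":0,"dz":-0.04,"rx":0,"ry":0,"rz":0},{"claw":0.0,"dx":0,"dy":0,"dz":-0.02,"rx":0,"ry":0,"rz":0},{"claw":0.0,"dx":0,"dy":0,"dz":0,"rx":0,"ry":0,"rz":8.1},{"claw":0.0,"dx":0,"dy":0,"dz":0,"rx":0,"ry":0,"rz":8.1},{"claw":0.0,"dx":0,"dy":0,"dz":0,"rx":0,"ry":0,"rz":0},{"claw":0.0,"dx":0,"dy":0,"dz":0,"rx":0,"ry":0,"rz":0}]'
python3 - <<'E'
from h import *
go((645.7,6.2,79),-15.7)
E
```

```text
time: 38.22
ee_pos: [459.6, -148.5, 24.8]
eef_rot: [1.0, 0.005, 0.0, 0.0]
ft_force: [-0.9, -0.5, 0.9]
width: 15.1
grip_force: 40.0
time: 39.35
ee_pos: [459.4, -148.4, 175.0]
eef_rot: [0.991, -0.134, 0.0, 0.0]
ft_force: [-1.2, 0.2, -1.5]
width: 15.0
grip_force: 40.0
t 39.35 at [ 459.4 -148.4  175. ] yaw -15.39 w 15.0 F [-1.2  0.2 -1.5] turn [-0.   -0.01  0.31] shift [ 0.1375 -0.1992  0.096 ]
```

```bash
python3 -m handwheel '[{"claw":0.0,"dx":0.015,"dy":-0.022,"dz":0,"rx":0,"ry":0,"rz":0.3},{"claw":0.0,"dx":0.0275,"dy":-0.0398,"dz":0,"rx":0,"ry":0,"rz":0},{"claw":0.0,"dx":0.0275,"dy":-0.0398,"dz":0,"rx":0,"ry":0,"rz":0},{"claw":0.0,"dx":0.0275,"dy":-0.0398,"dz":0,"rx":0,"ry":0,"rz":0},{"claw":0.0,"dx":0.025,"dy":-0.0364,"dz":0.01,"rx":0,"ry":0,"rz":0},{"claw":0.0,"dx":0.015,"dy":-0.0214,"dz":0.02,"rx":0,"ry":0,"rz":0},{"claw":0.0,"dx":0,"dy":0,"dz":0.03,"rx":0,"ry":0,"rz":0},{"claw":0.0,"dx":0,"dy":0,"dz":0.014,"rx":0,"ry":0,"rz":0},{"claw":0.0,"dx":0,"dy":0,"dz":0,"rx":0,"ry":0,"rz":0},{"claw":0.0,"dx":0,"dy":0,"dz":0,"rx":0,"ry":0,"rz":0}]'
python3 - <<'E'
from h import *
go((645.7,6.2,77.8),-15.7)
E
```

```text
time: 40.6
ee_pos: [646.8, 5.2, 101.9]
eef_rot: [0.99, -0.138, 0.001, -0.0]
ft_force: [-0.1, -0.4, -1.5]
width: 14.9
grip_force: 40.0
t 40.6 at [646.8   5.2 101.9] yaw -15.89 w 14.9 F [-0.1 -0.4 -1.5] turn [-0.03 -0.08 -0.19] shift [-0.0013 -0.0007  0.0241]
```

```bash
python3 -m handwheel '[{"claw":0.0,"dx":-0.0012,"dy":-0.0007,"dz":0.006,"rx":0,"ry":0,"rz":-0.2},{"claw":0.0,"dx":0,"dy":0,"dz":0.005,"rx":0,"ry":0,"rz":0},{"claw":0.0,"dx":0,"dy":0,"dz":0.003,"rx":0,"ry":0,"rz":0},{"claw":0.0,"dx":0,"dy":0,"dz":0.003,"rx":0,"ry":0,"rz":0},{"claw":0.0,"dx":0,"dy":0,"dz":0,"rx":0,"ry":0,"rz":0}]'; python3 -m handwheel '[{"claw":0.0,"dx":0,"dy":0,"dz":0.003,"rx":0,"ry":0,"rz":0},{"claw":0.0,"dx":0,"dy":0,"dz":0.002,"rx":0,"ry":0,"rz":0},{"claw":0.0,"dx":0,"dy":0,"dz":0,"rx":0,"ry":0,"rz":0}]'
python3 - <<'E'
from h import *
go((645.7,6.2,77.8),-15.7)
E
```

```text
time: 41.22
ee_pos: [645.1, 6.6, 83.4]
eef_rot: [0.991, -0.136, -0.0, 0.0]
ft_force: [-0.1, -0.6, -2.6]
width: 15.4
grip_force: 40.0
time: 41.6
ee_pos: [645.1, 6.6, 78.5]
eef_rot: [0.991, -0.136, -0.0, 0.0]
ft_force: [-0.5, -0.2, -0.9]
width: 15.1
grip_force: 40.0
t 41.6 at [645.1   6.6  78.5] yaw -15.68 w 15.1 F [-0.5 -0.2 -0.9] turn [0.01 0.02 0.02] shift [0.0007 0.0002 0.0007]
```

No contact on the walls. Seat it.

```bash
python3 -m handwheel '[{"claw":0.0,"dx":0,"dy":0,"dz":0.0015,"rx":0,"ry":0,"rz":0},{"claw":0.0,"dx":0,"dy":0,"dz":0,"rx":0,"ry":0,"rz":0}]'; python3 -m handwheel '[{"claw":0.0,"dx":0,"dy":0,"dz":0.001,"rx":0,"ry":0,"rz":0},{"claw":0.0,"dx":0,"dy":0,"dz":0,"rx":0,"ry":0,"rz":0}]'
```

```text
time: 41.85
ee_pos: [645.4, 6.6, 77.8]
eef_rot: [0.991, -0.136, 0.0, -0.0]
ft_force: [-2.5, 0.0, 4.8]
width: 15.3
grip_force: 40.0
time: 42.1
ee_pos: [645.4, 6.6, 77.8]
eef_rot: [0.991, -0.136, 0.0, -0.0]
ft_force: [-5.7, -1.2, 13.0]
width: 15.2
grip_force: 40.0
```

Contact at exactly the expected height of 77.8. Press a bit more, then release, retreat and check.

```bash
python3 -m handwheel '[{"claw":0.0,"dx":0,"dy":0,"dz":0.001,"rx":0,"ry":0,"rz":0},{"claw":0.0,"dx":0,"dy":0,"dz":0,"rx":0,"ry":0,"rz":0}]'; python3 -m handwheel '[{"claw":0.0,"dx":0,"dy":0,"dz":-0.002,"rx":0,"ry":0,"rz":0},{"claw":0.03,"dx":0,"dy":0,"dz":0,"rx":0,"ry":0,"rz":0},{"claw":0.05,"dx":0,"dy":0,"dz":0,"rx":0,"ry":0,"rz":0},{"claw":0.05,"dx":0,"dy":0,"dz":0,"rx":0,"ry":0,"rz":0},{"claw":0.05,"dx":0,"dy":0,"dz":-0.03,"rx":0,"ry":0,"rz":0},{"claw":0.05,"dx":0,"dy":0,"dz":-0.05,"rx":0,"ry":0,"rz":0},{"claw":0.05,"dx":-0.03,"dy":0,"dz":-0.045,"rx":0,"ry":0,"rz":0},{"claw":0.05,"dx":-0.04,"dy":0,"dz":0,"rx":0,"ry":0,"rz":0},{"claw":0.05,"dx":-0.02,"dy":0,"dz":0,"rx":0,"ry":0,"rz":0},{"claw":0.05,"dx":0,"dy":0,"dz":0,"rx":0,"ry":0,"rz":0},{"claw":0.05,"dx":0,"dy":0,"dz":0,"rx":0,"ry":0,"rz":0}]'; python3 look.py w19
python3 -m handwheel '[{"claw":0.05,"dx":-0.045,"dy":0,"dz":-0.03,"rx":0,"ry":0,"rz":0},{"claw":0.05,"dx":-0.045,"dy":0.04,"dz":-0.03,"rx":0,"ry":0,"rz":0},{"claw":0.05,"dx":-0.045,"dy":0.05,"dz":-0.03,"rx":0,"ry":0,"rz":0},{"claw":0.05,"dx":0,"dy":0.05,"dz":0,"rx":0,"ry":0,"rz":0},{"claw":0.05,"dx":0,"dy":0.05,"dz":0,"rx":0,"ry":0,"rz":0},{"claw":0.05,"dx":0,"dy":0.04,"dz":0,"rx":0,"ry":0,"rz":0},{"claw":0.05,"dx":0,"dy":0,"dz":0,"rx":0,"ry":0,"rz":0}]'
python3 - <<'E'
from quad import *
m=pickle.load(open('pics/w19.pkl','rb')); yw=np.radians(-15.7); R2=np.array([[np.cos(yw),-np.sin(yw)],[np.sin(yw),np.cos(yw)]])
Q=np.array([proj(m,(*((645.5,6.4)+R2@(a,b)),75)) for a in(-75,75) for b in(-50,50)]); b=np.r_[np.maximum(Q.min(0)-12,0),Q.max(0)+12].astype(int); b[3]=min(b[3],222); print(Q.round())
m,C=quad('w19',b,75); print(C.round()); rep(m,C,75)
cv2.imwrite('pics/fin_s.png',cv2.resize(bot.grab_frame('scene')[90:290,150:560,::-1],None,fx=1.9,fy=1.9,interpolation=3))
E
```

```text
time: 42.35
ee_pos: [645.5, 6.6, 77.8]
eef_rot: [0.991, -0.136, 0.001, -0.0]
ft_force: [-9.7, 0.8, 22.7]
width: 15.2
grip_force: 40.0
time: 43.72
ee_pos: [559.4, 30.7, 202.2]
eef_rot: [0.991, -0.136, 0.0, 0.0]
ft_force: [0.2, 0.1, -0.5]
width: 50.3
grip_force: 0.0
t 43.77 at [559.5  30.6 202.1] yaw -15.7 w 50.1 F [ 0.4 -0.9 -0.5] turn [ 0.01 -0.03  2.3 ] shift [0.1492 0.2308 0.0021]
time: 44.65
ee_pos: [378.5, -149.9, 285.8]
eef_rot: [0.99, -0.139, 0.0, 0.0]
ft_force: [-0.1, 0.4, -0.1]
width: 49.9
grip_force: 0.0
[[366. 179.]
 [271. 179.]
 [374.  15.]
 [263.  15.]]
[[373.  18.]
 [364. 177.]
 [273. 176.]
 [265.  19.]]
75 centre [645.4   6. ] sides [145.6  94.8 144.6  98.2] angles [ 163.6   74.   -15.1 -105.4]
```

View pics/fin_s.png

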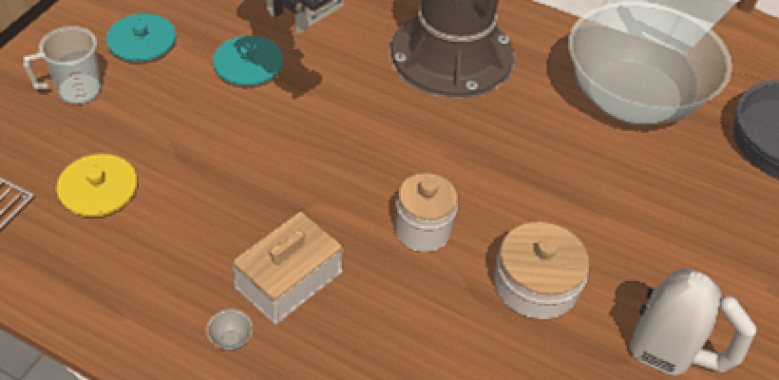

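All three lids sit flat: butter box at (288,265), jar at (427,210), crock at (543,268). The mixer, jug, bowl and decoys are where they were, and the arm is clear. Handing in.

```bash
python3 -c "
from rig import bot
print(bot.sign_off())"
```

```text
the job is handed in; nothing more can be done
None
```

The job is handed in at about 45 s: the scoop lies in the crock, and the crock, jar and butter box each have their own wooden lid pressed home, with the mixer, jug and bowl untouched.

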